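Stack the closure and bottle trays in the bottling room

TASK

Make up the tray stack on the low steel base: first the deep tray of little bottles, on it the medium tray of stoppers, then the shallow tray of caps, and the lid on top, one at a time in that order, each with its corner feet dropped fully home inside the rim below, so that the sides are flush. Carry the trays level and set them down gently, without dropping them; the base is fixed. Leave everything else on the bench where it stands.

Things in the scene. Friction and masses are not known exactly. Their poses are not given: they have to be found in the camera images.
- base: Low steel stacking base, fixed: pan 176 (x) x 120 (y) mm, walls 5, rim 18 mm above its origin, inner floor at 6 with dark ribs. Origin: centre of underside, on the bench; z up. A half turn of it or of the trays makes no difference. All feet alike: 20 mm across at the top, 10 at the tip, centres 71 (x) and 43 (y) mm from the middle; 2 mm clear inside a rim.
- tray_deep: Deep tray: six little filled bottles with caps, three along each short side, fixed. White, 176 (x) x 120 (y) mm, walls 5, rim at z=105. Origin: underside centre, at the tips of four 10 mm tapered corner feet; z up. Its floor, underside z=10, top z=14, rests on the rim below when home. Grip bar on the mid-partition: 12 thick (x), 70 long (y), 36 deep, top z=103; 40 mm free beside it. 0.65 kg
- tray_mid: Medium tray: six black-headed cork stoppers, corks up, three along each short side, fixed. White, 176 (x) x 120 (y) mm, walls 5, rim at z=70. Origin: underside centre, at the tips of four 10 mm tapered corner feet; z up. Its floor, underside z=10, top z=14, rests on the rim below when home. Grip bar on the mid-partition: 12 thick (x), 70 long (y), 36 deep, top z=68; 40 mm free beside it. 0.4 kg
- tray_low: Shallow tray: six aluminium screw caps, three along each short side, fixed. White, 176 (x) x 120 (y) mm, walls 5, rim at z=46. Origin: underside centre, at the tips of four 10 mm tapered corner feet; z up. Its floor, underside z=10, top z=14, rests on the rim below when home. Grip bar on the mid-partition: 12 thick (x), 70 long (y), 30 deep, top z=44; 40 mm free beside it. 0.28 kg
- lid: Flat white plastic lid 176 (x) x 120 (y) mm, plate from z=10 to z=15 mm, with a raised handle bar across its middle: 12 thick (x), 80 long (y), from z=27 to z=45, open below. Origin: centre of underside at the tips of its four 10 mm high tapered corner feet (like those of the trays); z up. The underside of the plate rests on the rim below when home. 0.2 kg
- funnel: Bystander: steel funnel standing mouth down, 84 mm across, 72 mm high. Origin: centre of its foot.
- measure: Bystander: small steel measuring cup, 56 mm across, 65 mm high. Origin: centre of its foot.
- label_roll: Bystander: roll of blank labels standing on end, a paper ring 80 mm across, 45 mm high. Origin: centre of its foot.
- dish: Bystander: white ceramic dish, 84 mm across, 30 mm high. Origin: centre of its foot.
- sample: Bystander: one little filled bottle standing alone, 30 mm across, 76 mm high. Origin: centre of its foot.
There are look-alikes about, which are no part of the job. Leave any turquoise look-alike of the tray_low alone.

How it is judged:
By the outcome, as a careful person would: the job done as asked, in the order asked, and still so for the second after the job is handed in, with the robot touching nothing.
It also fails if it takes over 136 s, if anything falls off the work surface, if the arm or the gripper's body presses on something with over 40 N, if the wrist force passes 120 N, or if a joint passes its speed limit or range.

ROBOT

A 6-joint arm with a two-finger parallel gripper is mounted at the origin on the work surface. World frame = base frame: x ahead of the robot, y to its left, z up, the work surface at z = 0. Lengths are in mm, angles in degrees, forces in N, time in s.
With the tool pointing down it reaches from about 375 to 975 mm from the base axis. Payload 3.8 kg.
Tool frame: the origin (TCP) lies at the very end of the fingers, on their centre line; the grasp point (between the pads) lies 19 mm behind it; z points along the fingers, y is the direction in which the jaws open and shut (so a half turn about z gives the same grasp; the last joint's range is limited). The gripper opens to 88 mm and grips with 3 to 60 N. Pads are 18 mm wide; open, the fingers measure 123 mm over their backs; the gripper's body (75 mm by 187 mm) begins 45 mm behind the grasp point.
Start: joints at [-67.431, 15.12, 91.902, -0, 72.978, -2.114], TCP at [281.873, -613.324, 238.706] pointing down, gripper open.
Joint ranges: [-150.88, 150.88], [-54.13, 125.18], [17.81, 147.31], [-75.09, 255.09], [0, 152.58], [-146.25, 146.25]. Speed limits (degrees/s): [147.25, 147.25, 180, 180, 180, 180].

INTERFACE

Orientations are given as [roll, pitch, yaw] about the fixed x, y, z axes, in that order (R = Rz(yaw) Ry(pitch) Rx(roll)).
In Python, from rig import r gives the robot as it stands. The module is installed in compiled form; this text tells all that it offers.
- The arm moves only by the tool carry_out, never from a script. Its argument "series" is one flat list of numbers, 7 for each row, row after row: the shift along the tool's x, y, z in m, then the turn, a rotation vector about the tool's x, y, z in rad, then the closure, from 0 (fully open) to 1 (shut). A call has 1 to 20 rows; each row shifts and turns the commanded pose from where the row before left it, along the tool's axes as they then stand; what a row does not reach is not made up. A row lasts 1/10 s, in which the tool goes at most 50 mm and 8.59 degrees, less where a joint would pass 70% of its speed; a pose out of reach is approached as far as the arm can. A call is refused whole if a number of a shift passes 0.05 or a number of a turn 0.15, either way. A call with a gripper value outside its range is refused whole. The fingers move at their own pace and stop on an object; the grip force is fixed at half the most. Time passes only in rows, so rows that do not move let the fingers close. It gives the time, the measured TCP pose, the force and the opening at its end, in the units of the state.
- r.get_obs(): the state, without advancing time (a new reading comes with each control period).
- r.get_image(name): name is "side" or "top"; returns the picture (400x640x3 uint8, red, green, blue); there is no depth.
- r.get_calibration(name): a dict with "fovy" (degrees; the focal length in pixels is half the picture's height over the tangent of half this angle, whatever the lens; pixels are square), "cx", "cy" (the principal point, pixels), "k1" (the pictures are not rectified: a ray, as slopes to the right and down, at radius r is drawn at 1 + k1 r^2 times it, then the intrinsics apply), "R" (3x3) and "t" (3): a world point X has camera coordinates R X + t. Camera axes: x right, y down, z forward; pixel columns grow to the right and rows downward; lengths in mm; the calibration is good to about 2 mm. A picture is of the moment at which its call begins. get_calibration takes no time and is no camera call.
- r.job_done(): hands the job in, once; it reports no verdict.
The state is a dict: "clock": time; "q": joint angles; "qd": joint speeds; "joint_efforts": joint torques, N m; "eef_pos": TCP position; "eef_rot": TCP orientation; "ft_force": force on the tool from outside, world axes, zero at the start; "torque": the same for the moment, N m; "gripper_width": opening from 0.0 (shut) to 1.0 (fully open).
Only numpy, scipy, OpenCV 4.12 (cv2) and the standard library are available. Lean on these libraries where they do the work, as an engineer would, in place of code of your own. Each camera call takes 0.05 s, during which the arm holds its last target.

## Working session

There is one attempt and no reset: what is moved stays moved. The work goes in short steps, Python scripts to look and compute and a tool call to move; the robot and the scene stay as the last step left them, time stands still between calls to the robot, and variables do not carry over. Pictures are saved under pics/ and viewed, and the job is handed in when it is done.

Besides the shell and the picture viewer there is one more tool, called after "Call:" by a JSON object that holds its "api" and its "payload", one argument or row to a line. carry_out: Moves the arm, as the interface text tells. Its arguments: {"type":"object","properties":{"series":{"type":"array"}},"required":["series"]}

```bash
mkdir -p pics; python3 - <<'E'
from rig import r
import cv2
for n in("top","side"):
    im=r.get_image(n); cv2.imwrite(f"pics/{n}0.png",im[:,:,::-1]); print(n,r.get_calibration(n))
print(r.get_obs())
E
```

```text
top {'fovy': 47.67734513912809, 'cx': 324.86146384431925, 'cy': 204.8637614820665, 'k1': -0.06845132566818082, 'R': array([[-2.94757530e-03, -9.99668478e-01,  2.55782413e-02],
       [-9.90427838e-01, -6.11410781e-04, -1.38030159e-01],
       [ 1.38000038e-01, -2.57402565e-02, -9.90097687e-01]]), 't': array([  54.42600152,  492.3167891 , 1336.82167465])}
side {'fovy': 42.09134192620774, 'cx': 322.8181109895342, 'cy': 201.5151778781342, 'k1': -0.05951085409889715, 'R': array([[ 0.98065248, -0.1956797 ,  0.00549219],
       [-0.14227822, -0.73173874, -0.66656981],
       [ 0.13445303,  0.65289192, -0.74542238]]), 't': array([-463.1647918 ,  153.10799778, 1918.9154634 ])}
{'clock': 0.1, 'q': array([-6.74316539e+01,  1.51637414e+01,  9.19721601e+01,  9.89050807e-04,
        7.29764803e+01, -2.11431531e+00]), 'qd': array([ 0.01243022, -0.07149445, -0.19167797,  0.04312382,  0.06949047,
        0.09500865]), 'joint_efforts': array([ 5.73438847e-04, -5.03617752e+01, -3.58072543e+01,  7.31083145e-02,
        2.32989684e-02, -3.50576886e-05]), 'eef_pos': array([ 281.63656831, -612.74869829,  237.53740516]), 'eef_rot': array([-1.79887730e+02, -5.09064188e-03,  2.46823659e+01]), 'ft_force': array([-0.69675632, -0.79255998, -1.3792244 ]), 'torque': array([-0.03568155, -0.05347879, -0.04497344]), 'gripper_width': 0.9994699596575474}
```

View pics/top0.png

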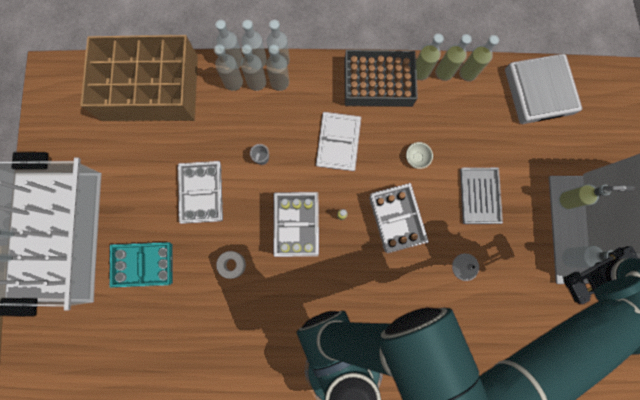

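View pics/side0.png

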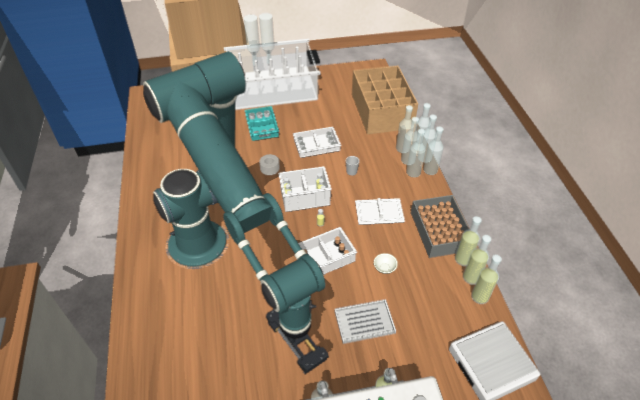

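```bash
cat > h.py <<'E'
import numpy as np,cv2
from rig import r
from scipy.optimize import minimize
C={n:r.get_calibration(n) for n in("top","side")}
def proj(n,X):
    c=C[n];P=np.asarray(X,float)@np.array(c["R"]).T+c["t"];s=P[:,:2]/P[:,2:]
    s=s*(1+c["k1"]*(s**2).sum(1,keepdims=True));f=200/np.tan(np.radians(c["fovy"]/2))
    return s*f+[c["cx"],c["cy"]]
def unproj(n,uv,z):
    from scipy.optimize import fsolve
    return fsolve(lambda p:proj(n,[[p[0],p[1],z]])[0]-uv,[500,0])
def rect(hx,hy,z): return np.array([[hx,hy,z],[-hx,hy,z],[-hx,-hy,z],[hx,-hy,z]],float)
def segs(R,n=40):
    t=np.linspace(0,1,n,endpoint=False)[:,None]
    return np.vstack([R[i]+(R[(i+1)%4]-R[i])*t for i in range(4)])
def T(p,X,z0=0):
    c,s=np.cos(np.radians(p[2])),np.sin(np.radians(p[2]))
    return X@np.array([[c,-s,0],[s,c,0],[0,0,1]]).T+[p[0],p[1],z0]
MOD={"base":[(88,60,18),(83,55,18)],"tray_deep":[(88,60,105),(83,55,105),(6,35,103)],
"tray_mid":[(88,60,70),(83,55,70),(6,35,68)],"tray_low":[(88,60,46),(83,55,46),(6,35,44)],
"lid":[(88,60,15),(6,40,45)]}
def grad(im):
    g=cv2.cvtColor(im,cv2.COLOR_RGB2GRAY).astype(np.float32)
    g=cv2.GaussianBlur(g,(0,0),0.8)
    return np.hypot(cv2.Sobel(g,5,1,0),cv2.Sobel(g,5,0,1))**.7
def fit(G,name,p0,cams=("top","side"),z0=0,rng=(12,12,5)):
    pts=np.vstack([segs(rect(*m)) for m in MOD[name]]); 
    def cost(p):
        X=T(p,pts,z0);v=0
        for n in cams:
            uv=proj(n,X).astype(np.float32)
            v-=cv2.remap(G[n],uv[None,:,0],uv[None,:,1],cv2.INTER_CUBIC).mean()
        return v
    best=None
    g=[p0+np.array([a,b,c]) for a in np.arange(-rng[0],rng[0]+1,3) for b in np.arange(-rng[1],rng[1]+1,3) for c in np.arange(-rng[2],rng[2]+.1,1.5)]
    g.sort(key=cost)
    rs=[minimize(cost,q,method="Nelder-Mead",options=dict(initial_simplex=q+np.array([[0,0,0],[2,0,0],[0,2,0],[0,0,1.]]))) for q in g[:5]]
    b=min(rs,key=lambda s:s.fun);return b.x,b.fun
def overlay(ims,poses,fn,cam,z0={},box=None,k=4):
    im=ims[cam][:,:,::-1]; x0,y0,x1,y1=box or (0,0,640,400)
    o=cv2.resize(im[y0:y1,x0:x1],None,fx=k,fy=k,interpolation=cv2.INTER_CUBIC)
    for nm,p in poses.items():
        for m in MOD[nm]:
            uv=(proj(cam,T(p,rect(*m),z0.get(nm,0)))-[x0,y0]+.5)*k
            cv2.polylines(o,[np.round(uv).astype(int)],True,(0,0,255) if m[0]>80 else (255,0,0),1)
    cv2.imwrite(fn,o)
E
python3 - <<'E'
from h import *
ims={n:cv2.imread(f"pics/{n}0.png")[:,:,::-1].copy() for n in("top","side")}
G={n:grad(ims[n]) for n in ims}
px={"base":(481,195,0,18),"tray_deep":(296,223,0,105),"tray_mid":(399,217,14,70),"tray_low":(200,192,0,46),"lid":(339,140,-8,15)}
P={}
for nm,(u,v,a,z) in px.items():
    xy=unproj("top",np.array([u,v]),z)
    for cams in(("top",),("side",),("top","side")):
        p,f=fit(G,nm,np.array([*xy,a]),cams); print(nm,cams,p.round(1),round(f,1))
    P[nm]=p
import json;json.dump({k:list(v) for k,v in P.items()},open("poses.json","w"))
overlay(ims,P,"pics/ov_t.png","top",box=(170,105,370,255))
overlay(ims,P,"pics/ov_t2.png","top",box=(350,150,520,255))
overlay(ims,P,"pics/ov_s.png","side",box=(260,115,420,265))
E
```

```text
base ('top',) [ 526.7 -432.5   -0. ] -29.8
base ('side',) [ 523.5 -431.1    1.7] -24.4
base ('top', 'side') [ 5.262e+02 -4.322e+02  3.000e-01] -53.7
tray_deep ('top',) [424.8 142.7   3.1] -35.9
tray_deep ('side',) [4.184e+02 1.486e+02 3.000e-01] -29.8
tray_deep ('top', 'side') [423.7 145.3   1. ] -62.9
tray_mid ('top',) [ 457.1 -156.7   15.2] -36.4
tray_mid ('side',) [ 436.8 -159.3   15.8] -28.3
tray_mid ('top', 'side') [ 448.6 -158.6   15.6] -61.0
tray_low ('top',) [524.1 437.7   3. ] -32.8
tray_low ('side',) [521.9 441.8   3.4] -28.7
tray_low ('top', 'side') [523.4 438.4   2.7] -60.4
lid ('top',) [699.2  10.1  -7.3] -39.9
lid ('side',) [698.1  12.   -7.7] -39.3
lid ('top', 'side') [698.7  10.7  -7.5] -78.4
```

View pics/ov_t.png

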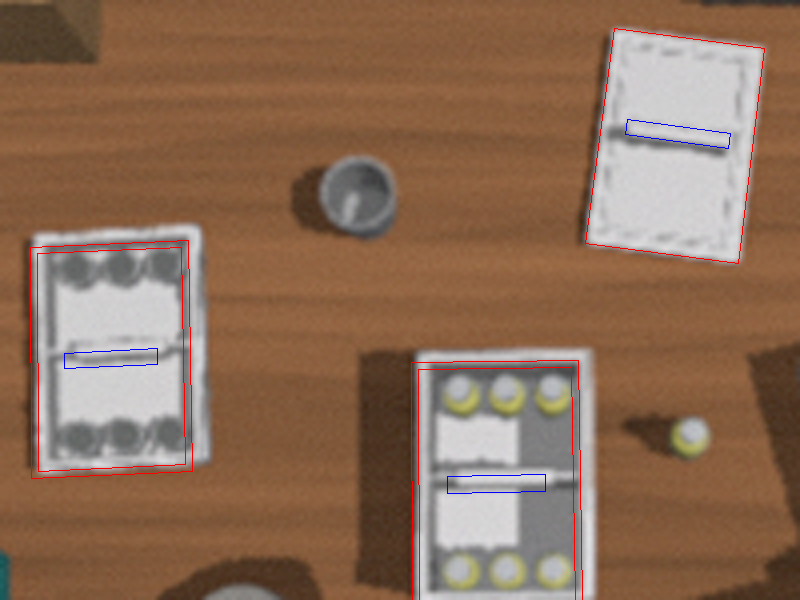

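View pics/ov_t2.png

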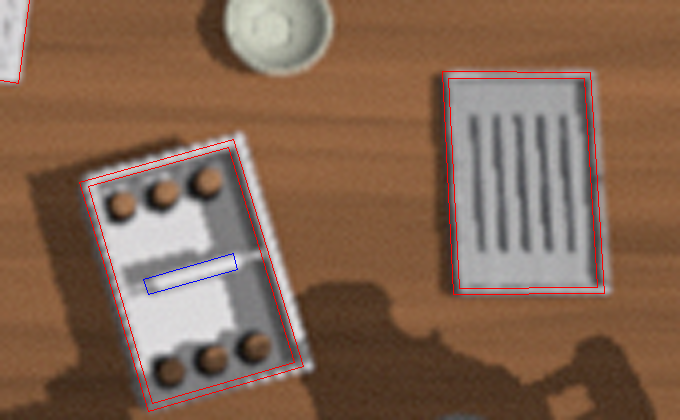

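View pics/ov_s.png

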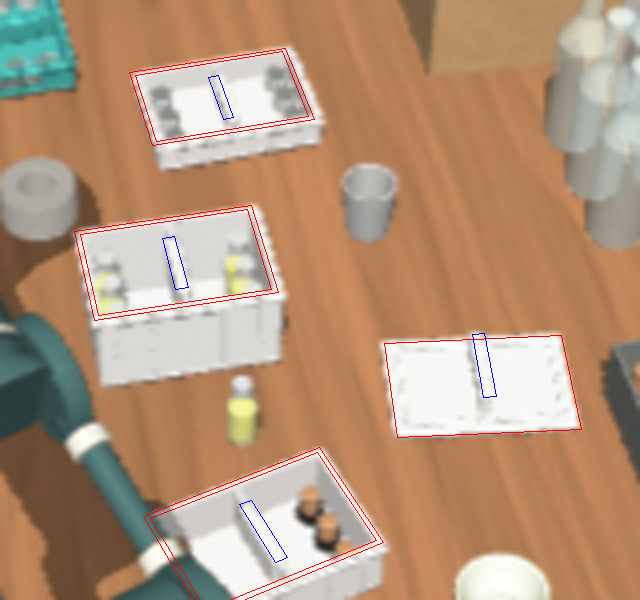

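```bash
python3 - <<'E'
from h import *
im=cv2.imread("pics/top0.png")
a=cv2.resize(im[185:265,265:330],None,fx=7,fy=7,interpolation=cv2.INTER_CUBIC)
s=cv2.imread("pics/side0.png")
b=cv2.resize(s[160:220,265:345],None,fx=7,fy=7,interpolation=cv2.INTER_CUBIC)
cv2.imwrite("pics/z1.png",a);cv2.imwrite("pics/z2.png",b)
c=cv2.resize(im[150:230,170:230],None,fx=7,fy=7,interpolation=cv2.INTER_CUBIC);cv2.imwrite("pics/z3.png",c)
E
```

```text
(no output)
```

View pics/z1.png

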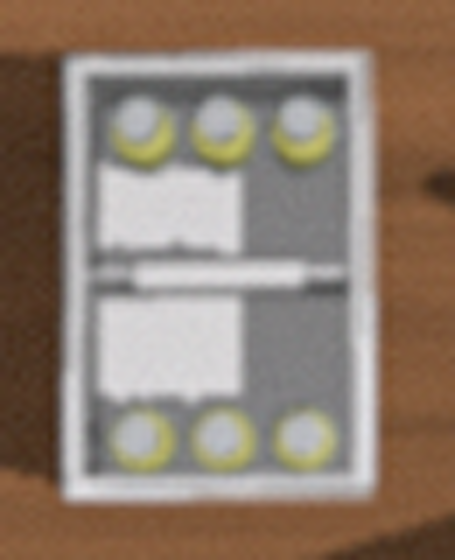

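View pics/z2.png

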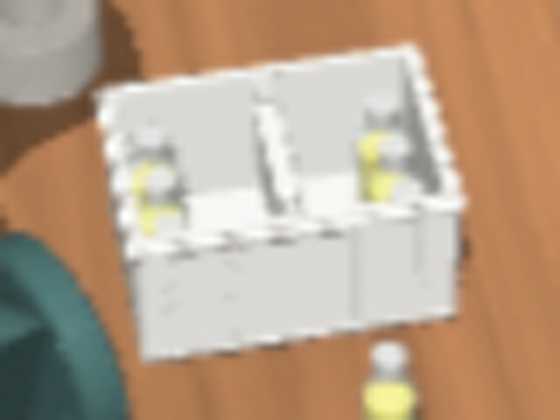

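View pics/z3.png

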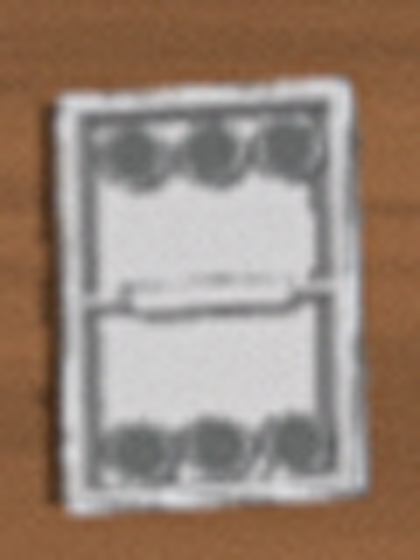

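```bash
cat >> h.py <<'E'
HB={"base":(0,18,18),"tray_deep":(10,105,105),"tray_mid":(10,70,70),"tray_low":(10,46,46),"lid":(10,15,15)}
BAR={"tray_deep":(6,35,103),"tray_mid":(6,35,68),"tray_low":(6,35,44),"lid":(6,40,45)}
def chan(im):
    return cv2.GaussianBlur(im[:,:,2].astype(np.float32),(0,0),0.7)
def edge(I,poly,d=1.0,n=40):
    # signed inside-outside contrast along closed convex polygon (px)
    c=poly.mean(0);v=[];
    for i in range(len(poly)):
        a,b=poly[i],poly[(i+1)%len(poly)];L=np.linalg.norm(b-a)
        if L<2: continue
        k=max(int(L*2),4);t=(np.arange(k)+.5)[:,None]/k
        q=a+(b-a)*t;nn=np.array([b[1]-a[1],a[0]-b[0]])/L
        if nn@(c-(a+b)/2)<0: nn=-nn
        v.append((q+nn*d,q-nn*d))
    i=np.vstack([x[0] for x in v]).astype(np.float32);o=np.vstack([x[1] for x in v]).astype(np.float32)
    s=lambda p:cv2.remap(I,p[None,:,0],p[None,:,1],cv2.INTER_LINEAR)[0]
    return np.clip(s(i)-s(o),-60,90)
def fit2(I,name,p0,cams=("top","side"),z0=0,rng=(15,15,4),bar=0.5,lift=0):
    lo,hi,_=HB[name]; box=np.vstack([rect(88,60,lo),rect(88,60,hi)])
    def cost(p):
        v=0
        for n in cams:
            h=cv2.convexHull(proj(n,T(p,box,z0)).astype(np.float32))[:,0]
            v-=edge(I[n],h).mean()
            if name in BAR and bar: v-=bar*edge(I[n],proj(n,T(p,rect(*BAR[name]),z0))).mean()
        return v
    g=[p0+np.array([a,b,c]) for a in np.arange(-rng[0],rng[0]+1,3) for b in np.arange(-rng[1],rng[1]+1,3) for c in np.arange(-rng[2],rng[2]+.1,2)]
    g.sort(key=cost)
    rs=[minimize(cost,q,method="Nelder-Mead",options=dict(initial_simplex=q+np.array([[0,0,0],[2,0,0],[0,2,0],[0,0,1.]]))) for q in g[:5]]
    b=min(rs,key=lambda s:s.fun);return b.x,b.fun
E
python3 - <<'E'
from h import *
import json
ims={n:cv2.imread(f"pics/{n}0.png")[:,:,::-1].copy() for n in("top","side")}
G={n:chan(ims[n]) for n in ims}
P0=json.load(open("poses.json"));P0["tray_mid"][0]=457
P={}
for nm in P0:
  for cams in(("top",),("side",),("top","side")):
    for bar in (0,.5):
      if cams!=("top",) and nm=="tray_mid": continue
      p,f=fit2(G,nm,np.array(P0[nm]),cams,bar=bar); print(nm,cams,bar,p.round(1),round(f,1)); 
  P[nm]=p if nm!="tray_mid" else fit2(G,nm,np.array(P0[nm]),("top",))[0]
json.dump({k:list(v) for k,v in P.items()},open("poses2.json","w"))
overlay(ims,P,"pics/ov2_t.png","top",box=(170,105,370,255))
overlay(ims,P,"pics/ov2_t2.png","top",box=(350,150,520,255))
overlay(ims,P,"pics/ov2_s.png","side",box=(260,115,420,265))
E
```

```text
base ('top',) 0 [ 5.275e+02 -4.402e+02  4.000e-01] -62.5
base ('top',) 0.5 [ 5.275e+02 -4.402e+02  4.000e-01] -62.5
base ('side',) 0 [ 525.9 -434.     0.7] -68.6
base ('side',) 0.5 [ 525.9 -434.     0.7] -68.6
base ('top', 'side') 0 [ 526.9 -437.3    0.6] -110.2
base ('top', 'side') 0.5 [ 526.9 -437.3    0.6] -110.2
tray_deep ('top',) 0 [429.6 139.4   1.1] -57.9
tray_deep ('top',) 0.5 [429.2 139.3   1.1] -73.7
tray_deep ('side',) 0 [429.  143.8   0.8] -84.2
tray_deep ('side',) 0.5 [428.3 143.4   0.7] -95.7
tray_deep ('top', 'side') 0 [429.3 140.4   0.7] -132.5
tray_deep ('top', 'side') 0.5 [428.6 140.3   0.6] -160.2
tray_mid ('top',) 0 [ 453.2 -167.9   15.4] -63.6
tray_mid ('top',) 0.5 [ 452.2 -167.9   15. ] -80.9
tray_low ('top',) 0 [533.2 434.3   3.8] -79.2
tray_low ('top',) 0.5 [533.  434.3   3.7] -84.8
tray_low ('side',) 0 [532.8 438.5   3.9] -84.7
tray_low ('side',) 0.5 [532.4 438.4   4. ] -92.4
tray_low ('top', 'side') 0 [533.  435.9   3.7] -157.4
tray_low ('top', 'side') 0.5 [532.8 435.8   3.6] -170.0
lid ('top',) 0 [698.9   9.9  -7. ] -88.7
lid ('top',) 0.5 [699.1   9.7  -7.1] -101.5
lid ('side',) 0 [697.9  15.6  -7.8] -89.0
lid ('side',) 0.5 [698.7  14.7  -6.9] -100.1
lid ('top', 'side') 0 [698.6  11.   -7.3] -174.7
lid ('top', 'side') 0.5 [698.8  10.9  -7.3] -198.4
```

View pics/ov2_t.png

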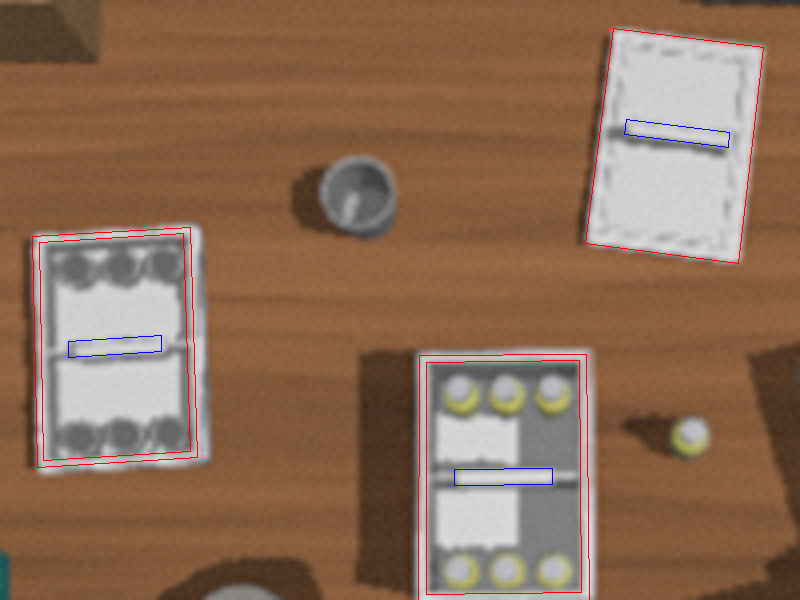

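View pics/ov2_t2.png

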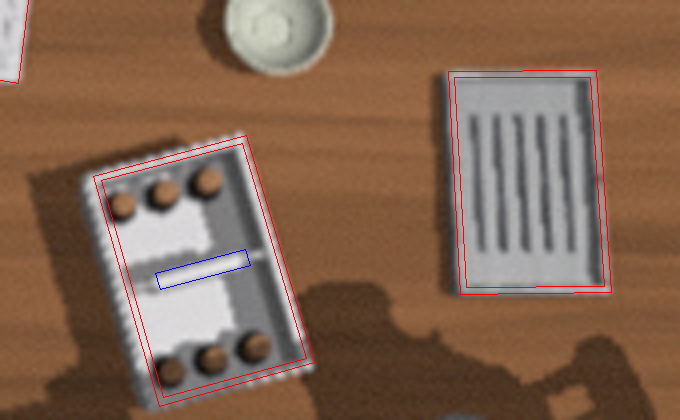

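View pics/ov2_s.png

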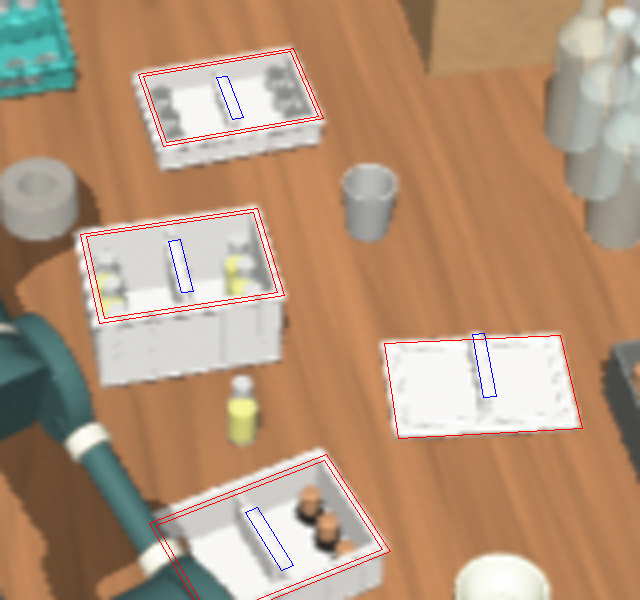

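Call:
{"api": "carry_out", "payload": {
  "series": [0, 0, 0, 0, 0, -0.06, 0.58, 0, 0, 0, 0, 0, -0.12, 0.58, 0, 0, 0, 0, 0, -0.12, 0.58, 0, 0, 0, 0, 0, -0.12, 0.58, 0, 0, 0, 0, 0, -0.12, 0.58, 0, 0, 0, 0, 0, -0.12, 0.58, 0, 0, 0, 0, 0, -0.12, 0.58, 0, 0, 0, 0, 0, -0.12, 0.58, 0, 0, 0, 0, 0, -0.12, 0.58, 0, 0, 0, 0, 0, -0.12, 0.58, 0, 0, 0, 0, 0, -0.014, 0.58]
}}

```text
clock: 1.2
eef_pos: [281.7, -613.0, 238.0]
eef_rot: [-180.0, -0.1, 90.9]
ft_force: [-0.4, 1.1, 0.4]
gripper_width: 0.422
```

Call:
{"api": "carry_out", "payload": {
  "series": [0.015, 0.003, 0, 0, 0, 0, 0.58, 0.03, 0.006, 0, 0, 0, 0, 0.58, 0.04, 0.0085, 0, 0, 0, 0, 0.58, 0.04, 0.0085, 0, 0, 0, 0, 0.58, 0.04, 0.0085, 0, 0, 0, 0, 0.58, 0.04, 0.0085, 0, 0, 0, 0, 0.58, 0.04, 0.0085, 0, 0, 0, 0, 0.58, 0.04, 0.0085, 0, 0, 0, 0, 0.58, 0.04, 0.0085, 0, 0, 0, 0, 0.58, 0.04, 0.0085, 0, 0, 0, 0, 0.58, 0.04, 0.0085, 0, 0, 0, 0, 0.58, 0.04, 0.0085, 0, 0, 0, 0, 0.58, 0.04, 0.0085, 0, 0, 0, 0, 0.58, 0.04, 0.0085, 0, 0, 0, 0, 0.58, 0.04, 0.0085, 0, 0, 0, 0, 0.58, 0.04, 0.0085, 0, 0, 0, 0, 0.58, 0.04, 0.0085, 0, 0, 0, 0, 0.58, 0.04, 0.0085, 0, 0, 0, 0, 0.58, 0.04, 0.0085, 0, 0, 0, 0, 0.58, 0.025, 0.0055, 0, 0, 0, 0, 0.58]
}}

```text
clock: 3.2
eef_pos: [429.3, 141.7, 238.6]
eef_rot: [-180.0, -0.1, 90.8]
ft_force: [0.6, -0.2, -0.6]
gripper_width: 0.418
```

Call:
{"api": "carry_out", "payload": {
  "series": [0, 0, 0.015, 0, 0, 0, 0.58, 0, 0, 0.025, 0, 0, 0, 0.58, 0, 0, 0.025, 0, 0, 0, 0.58, 0, 0, 0.025, 0, 0, 0, 0.58, 0, 0, 0.015, 0, 0, 0, 0.58, 0, 0, 0, 0, 0, 0, 0.58]
}}

```text
clock: 3.8
eef_pos: [426.7, 137.1, 130.1]
eef_rot: [-179.6, 0.1, 90.7]
ft_force: [-0.1, 0.0, -0.4]
gripper_width: 0.42
```

```bash
cat >> h.py <<'E'
def shot(tag):
    ims={n:r.get_image(n) for n in("top","side")}
    for n in ims: cv2.imwrite(f"pics/{n}_{tag}.png",ims[n][:,:,::-1])
    o=r.get_obs(); print(o["clock"],o["eef_pos"].round(1),o["eef_rot"].round(2),o["ft_force"].round(1),o["gripper_width"])
    return ims
def crop(ims,cam,fn,box,k=5):
    x0,y0,x1,y1=box
    cv2.imwrite(fn,cv2.resize(ims[cam][y0:y1,x0:x1,::-1],None,fx=k,fy=k,interpolation=cv2.INTER_CUBIC))
E
python3 - <<'E'
from h import *
ims=shot("a")
print(proj("top",[[429.3,141.7,125]]),proj("side",[[429.3,141.7,125]]))
crop(ims,"top","pics/a1.png",(230,160,360,280));crop(ims,"side","pics/a2.png",(240,120,380,230))
E
```

```text
3.9 [429.4 138.  133.2] [-1.7992e+02  3.0000e-02  9.0720e+01] [ 0.9  0.7 -0.4] 0.4180991107454021
[[294.44234687 222.61902237]] [[304.61575867 176.53581056]]
```

View pics/a1.png

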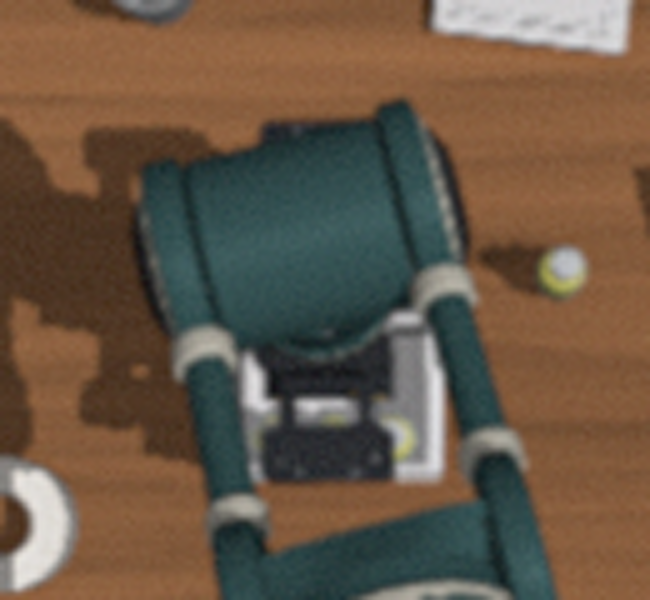

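View pics/a2.png

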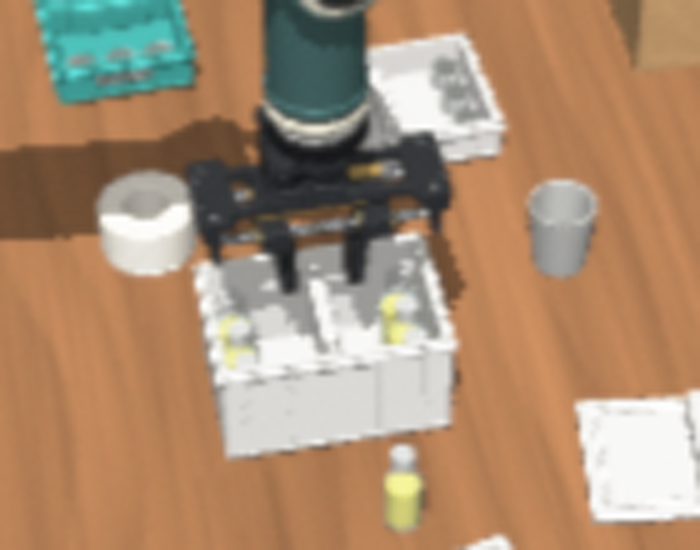

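Call:
{"api": "carry_out", "payload": {
  "series": [0, 0, 0.01, 0, 0, 0, 0.58, 0, 0, 0.015, 0, 0, 0, 0.58, 0, 0, 0.015, 0, 0, 0, 0.58, 0, 0, 0.012, 0, 0, 0, 0.58, 0, 0, 0.008, 0, 0, 0, 0.58, 0, 0, 0, 0, 0, 0, 0.58]
}}

```text
clock: 4.5
eef_pos: [429.6, 138.5, 72.7]
eef_rot: [-179.9, 0.0, 90.8]
ft_force: [0.0, -0.4, 0.7]
gripper_width: 0.421
```

```bash
python3 - <<'E'
from h import *
ims=shot("b")
crop(ims,"side","pics/b2.png",(240,120,380,230))
ims=shot("b_")
E
```

```text
4.6 [430.6 138.9  73.9] [179.99  -0.    90.8 ] [-0.5  0.5 -0.1] 0.41855757873526517
4.7 [431.  139.   74.4] [ 1.7993e+02 -2.0000e-02  9.0800e+01] [-0.9  0.2  0.7] 0.42388281304710496
```

View pics/b2.png

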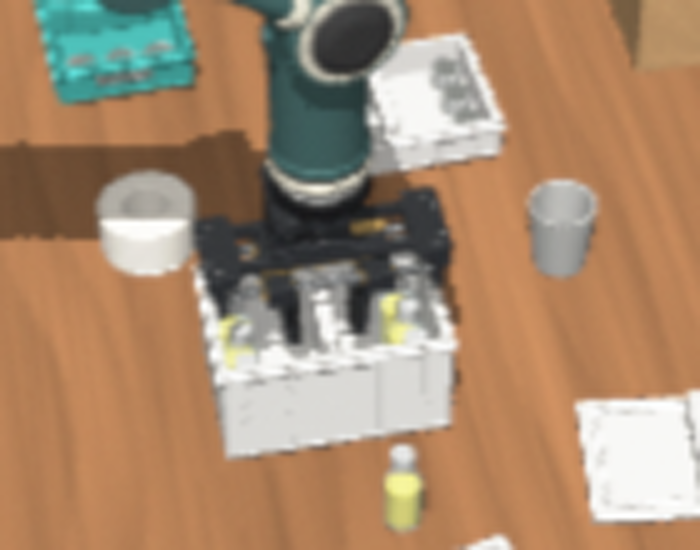

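Call:
{"api": "carry_out", "payload": {
  "series": [0, 0, 0, 0, 0, 0, 0.75, 0, 0, 0, 0, 0, 0, 0.85, 0, 0, 0, 0, 0, 0, 1, 0, 0, 0, 0, 0, 0, 1, 0, 0, 0, 0, 0, 0, 1, 0, 0, 0, 0, 0, 0, 1, 0, 0, 0, 0, 0, 0, 1, 0, 0, 0, 0, 0, 0, 1]
}}

```text
clock: 5.5
eef_pos: [430.1, 138.8, 73.9]
eef_rot: [-180.0, -0.0, 90.8]
ft_force: [-3.6, -0.1, 5.6]
gripper_width: 0.131
```

Call:
{"api": "carry_out", "payload": {
  "series": [0, 0, -0.003, 0, 0, 0, 1, 0, 0, -0.006, 0, 0, 0, 1, 0, 0, -0.01, 0, 0, 0, 1, 0, 0, -0.015, 0, 0, 0, 1, 0, 0, -0.02, 0, 0, 0, 1, 0, 0, -0.02, 0, 0, 0, 1, 0, 0, -0.02, 0, 0, 0, 1, 0, 0, -0.02, 0, 0, 0, 1, 0, 0, -0.015, 0, 0, 0, 1, 0, 0, -0.01, 0, 0, 0, 1, 0, 0, -0.006, 0, 0, 0, 1, 0, 0, 0, 0, 0, 0, 1]
}}

```text
clock: 6.7
eef_pos: [430.7, 138.9, 219.3]
eef_rot: [179.9, -0.0, 90.8]
ft_force: [0.2, -0.4, -6.3]
gripper_width: 0.138
```

```bash
python3 - <<'E'
from h import *
ims=shot("c")
crop(ims,"side","pics/c2.png",(240,80,400,230))
I={n:chan(ims[n]) for n in ims}
o=r.get_obs();z=o["eef_pos"][2]-73.9;print(z)
print(fit2(I,"tray_deep",np.array([430,140,.8]),("side",),z0=z,bar=0))
print(fit2(I,"base",np.array([527,-434,.5]),("side",),bar=0),fit2(I,"base",np.array([527,-434,.5]),("top",),bar=0))
G={n:grad(ims[n]) for n in ims}
print(fit(G,"base",np.array([527,-434,.5]),("side",)),fit(G,"base",np.array([527,-434,.5]),("top",)))
crop(ims,"top","pics/c1.png",(440,150,540,240),7)
crop(ims,"side","pics/c3.png",(320,285,410,355),7)
E
```

```text
6.8 [429.9 138.7 218. ] [-1.7993e+02  2.0000e-02  9.0800e+01] [ 0.4 -0.6 -6.2] 0.1332916020507231
144.06428631559544
(array([429.11531976, 138.72114327,   0.71427316]), np.float64(-50.968143463134766))
(array([ 525.94862684, -434.03493542,    0.7356548 ]), np.float64(-69.04926300048828)) (array([ 5.27448656e+02, -4.40209001e+02,  3.54283087e-01]), np.float64(-62.36636734008789))
(array([ 523.5561995 , -431.04140832,    1.73610859]), np.float64(-24.45394515991211)) (array([ 5.26833242e+02, -4.32390489e+02, -5.30204803e-02]), np.float64(-29.66288185119629))
```

View pics/c2.png

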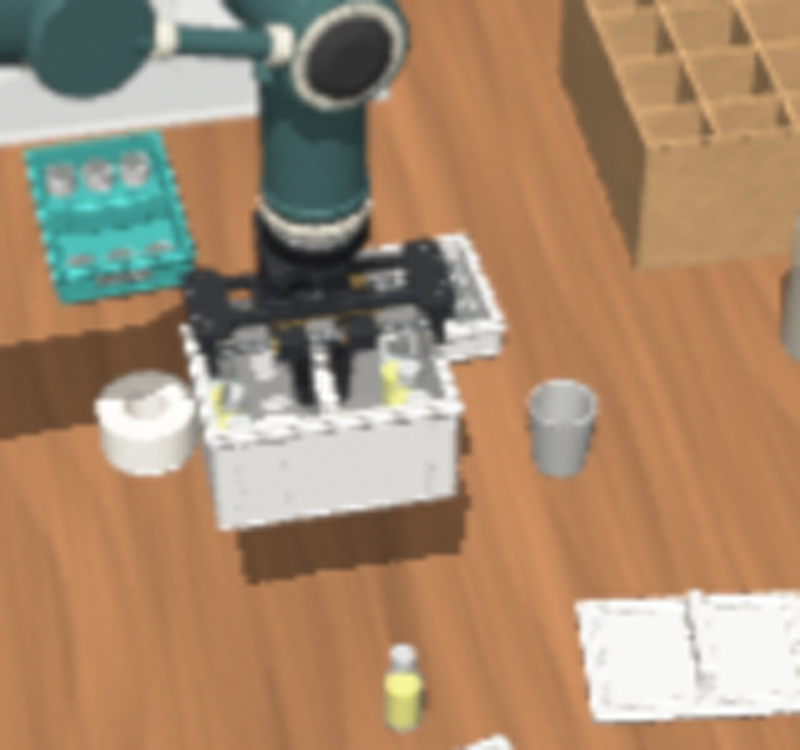

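View pics/c1.png

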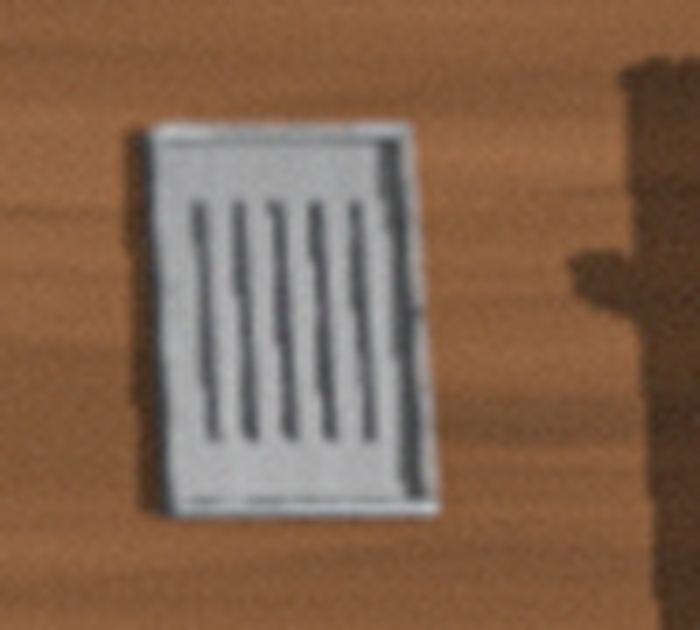

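View pics/c3.png

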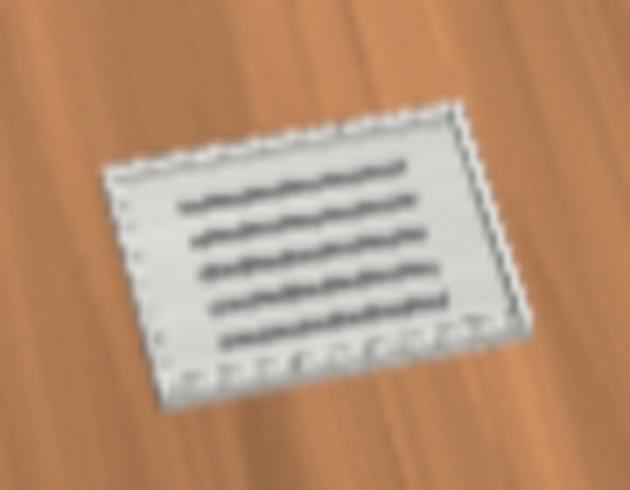

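```bash
python3 - <<'E'
from h import *
f=lambda c,o:(np.array(c)+.5)/7-.5+o
for cs in ([(150,125),(412,125),(438,515),(172,517)],):
    w=np.array([unproj("top",f(c,np.array([440,150])),18) for c in cs]);print(w.round(1),w.mean(0))
# ribs
w=np.array([unproj("top",f(c,np.array([440,150])),6) for c in[(200,205),(357,203),(370,440),(213,440)]]);print(w.round(1),w.mean(0))
w=np.array([unproj("side",f(c,np.array([320,285])),18) for c in[(102,168),(460,102),(530,322),(160,390)]]);print(w.round(1),w.mean(0))
w=np.array([unproj("side",f(c,np.array([320,285])),6) for c in[(180,207),(405,167),(447,300),(220,342)]]);print(w.round(1),w.mean(0))
E
```

```text
[[ 613.6 -375. ]
 [ 614.4 -496.2]
 [ 437.5 -497.8]
 [ 436.9 -376.8]] [ 525.61176755 -436.46435494]
[[ 579.5 -400.4]
 [ 580.8 -473.4]
 [ 472.5 -473.4]
 [ 472.6 -401.2]] [ 526.36388958 -437.07634268]
[[ 435.3 -376.6]
 [ 611.7 -374.8]
 [ 611.6 -493.9]
 [ 437.1 -493.8]] [ 523.91106913 -434.79568493]
[[ 468.9 -397.6]
 [ 579.2 -397.5]
 [ 579.9 -469.5]
 [ 471.3 -469.8]] [ 524.82079398 -433.6017686 ]
```

Call:
{"api": "carry_out", "payload": {
  "series": [-0.01, 0.0015, 0, 0, 0, 0, 1, -0.02, 0.003, 0, 0, 0, 0, 1, -0.03, 0.0045, 0, 0, 0, 0, 1, -0.0325, 0.005, 0, 0, 0, 0, 1, -0.0325, 0.005, 0, 0, 0, 0, 1, -0.0325, 0.005, 0, 0, 0, 0, 1, -0.0325, 0.005, 0, 0, 0, 0, 1, -0.0325, 0.005, 0, 0, 0, 0, 1, -0.0325, 0.005, 0, 0, 0, 0, 1, -0.0325, 0.005, 0, 0, 0, 0, 1, -0.0325, 0.005, 0, 0, 0, 0, 1, -0.0325, 0.005, 0, 0, 0, 0, 1, -0.0325, 0.005, 0, 0, 0, 0, 1, -0.0325, 0.005, 0, 0, 0, 0, 1, -0.0325, 0.005, 0, 0, 0, 0, 1, -0.0325, 0.005, 0, 0, 0, 0, 1, -0.0325, 0.005, 0, 0, 0, 0, 1, -0.03, 0.0045, 0, 0, 0, 0, 1, -0.02, 0.003, 0, 0, 0, 0, 1, -0.013, 0.0015, 0, 0, 0, 0, 1]
}}

```text
clock: 8.8
eef_pos: [525.4, -440.0, 216.9]
eef_rot: [-179.9, -0.1, 90.7]
ft_force: [0.4, 0.9, -5.8]
gripper_width: 0.133
```

Call:
{"api": "carry_out", "payload": {
  "series": [0, 0, 0.01, 0, 0, 0, 1, 0, 0, 0.02, 0, 0, 0, 1, 0, 0, 0.02, 0, 0, 0, 1, 0, 0, 0.02, 0, 0, 0, 1, 0, 0, 0.015, 0, 0, 0, 1, 0, 0, 0.01, 0, 0, 0, 1, 0, 0, 0, 0, 0, 0, 1, 0, 0, 0, 0, 0, 0, 1]
}}

```text
clock: 9.6
eef_pos: [526.7, -437.8, 124.0]
eef_rot: [180.0, 0.0, 90.8]
ft_force: [0.4, -0.9, -5.6]
gripper_width: 0.134
```

```bash
python3 - <<'E'
from h import *
ims=shot("d");ims=shot("d")
crop(ims,"side","pics/d2.png",(310,240,430,360),6)
crop(ims,"top","pics/d1.png",(430,140,550,250),6)
E
```

```text
9.7 [ 527.3 -438.5  125.2] [1.7989e+02 1.0000e-01 9.0810e+01] [-0.3 -0.2 -6. ] 0.13447751834970975
9.8 [ 527.2 -438.6  125.3] [1.7989e+02 1.0000e-01 9.0800e+01] [-0.2 -0.1 -7.1] 0.1342386967592429
```

View pics/d2.png

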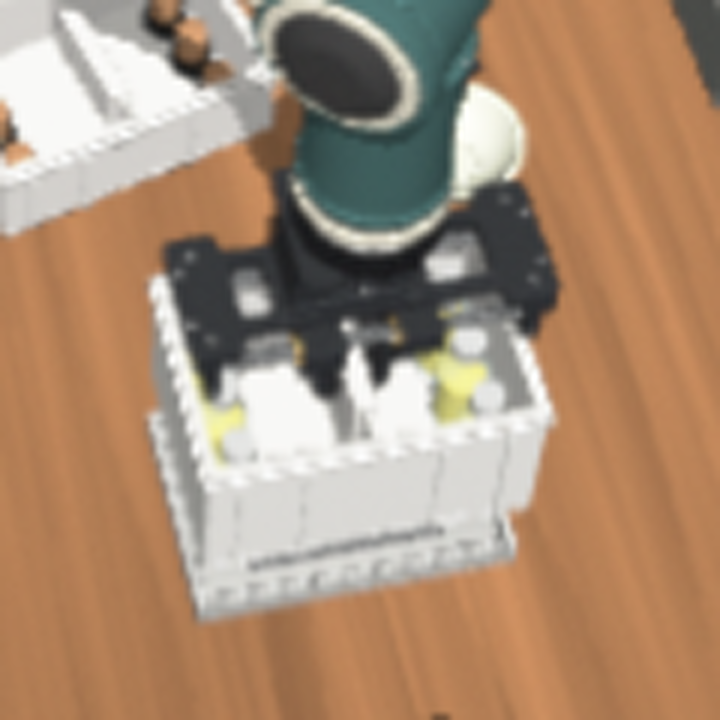

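View pics/d1.png

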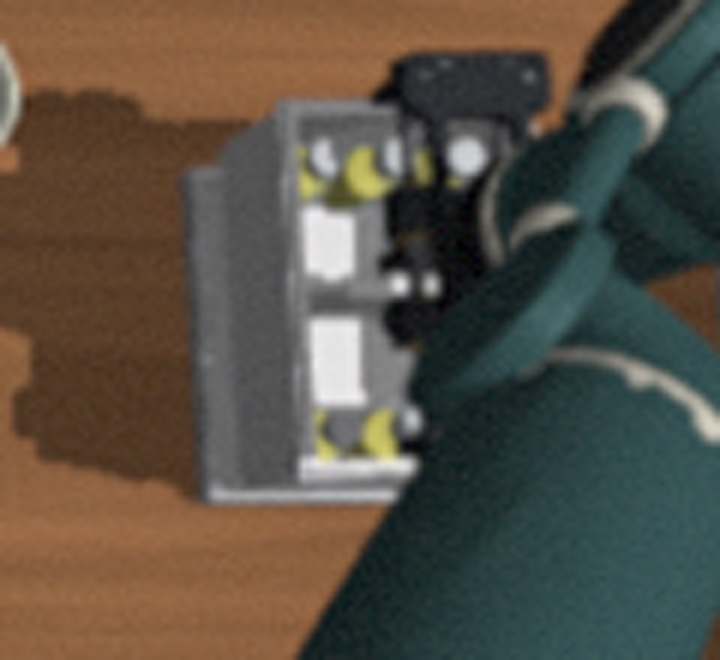

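```bash
cat >> h.py <<'E'
def ov2(fn_in,cam,items,fn,box,k=6):
    im=cv2.imread(fn_in);x0,y0,x1,y1=box
    o=cv2.resize(im[y0:y1,x0:x1],None,fx=k,fy=k,interpolation=cv2.INTER_CUBIC)
    for (p,z0,rs,col) in items:
        for m in rs:
            uv=(proj(cam,T(p,rect(*m),z0))-[x0,y0]+.5)*k
            cv2.polylines(o,[np.round(uv).astype(int)],True,col,1)
    cv2.imwrite(fn,o)
E
python3 - <<'E'
from h import *
t=(526.8,-438.4,.8);b=(525.3,-435.4,.5)
it=[(t,51.3,[(88,60,105),(88,60,10)],(0,0,255)),(b,0,[(88,60,18)],(0,160,0))]
ov2("pics/side_d.png","side",it,"pics/d3.png",(310,240,430,360))
ov2("pics/top_d.png","top",it,"pics/d4.png",(430,140,550,250))
E
```

```text
(no output)
```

View pics/d3.png

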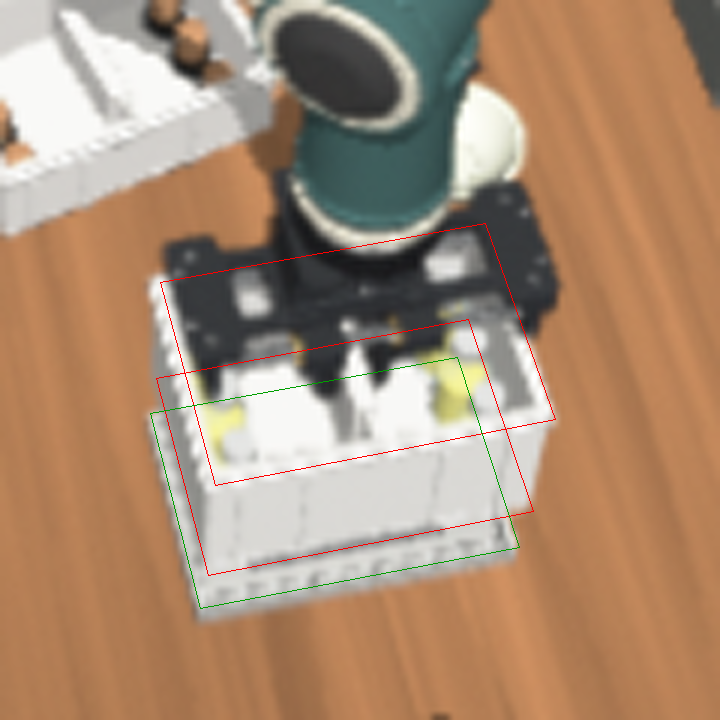

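View pics/d4.png

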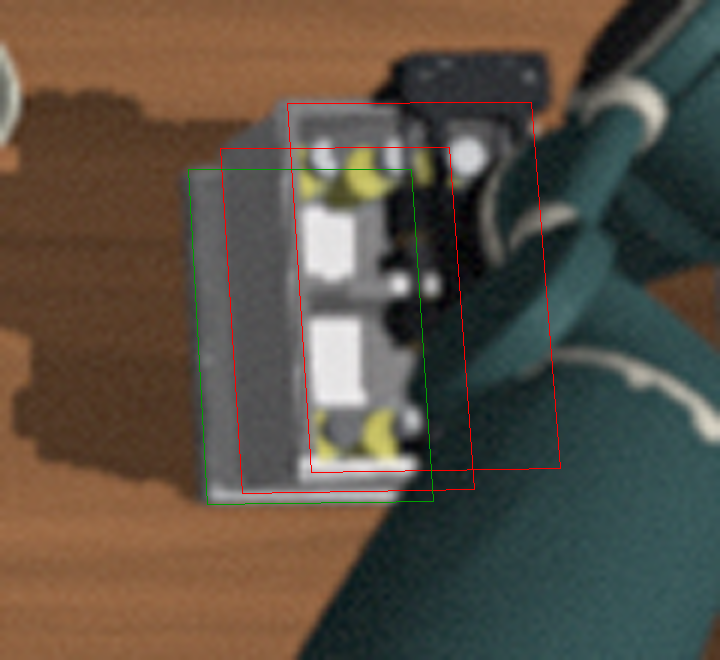

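Call:
{"api": "carry_out", "payload": {
  "series": [0, 0, 0.008, 0, 0, 0.005, 1, 0, 0, 0.01, 0, 0, 0, 1, 0, 0, 0.008, 0, 0, 0, 1, 0, 0, 0.005, 0, 0, 0, 1, 0, 0, 0.003, 0, 0, 0, 1, 0, 0, 0.002, 0, 0, 0, 1, 0, 0, 0, 0, 0, 0, 1]
}}

```text
clock: 10.5
eef_pos: [526.4, -437.8, 87.4]
eef_rot: [-180.0, -0.0, 90.5]
ft_force: [0.6, -0.3, -5.5]
gripper_width: 0.133
```

Call:
{"api": "carry_out", "payload": {
  "series": [0, 0, 0.001, 0, 0, 0, 1, 0, 0, 0.001, 0, 0, 0, 1, 0, 0, 0.001, 0, 0, 0, 1, 0, 0, 0.001, 0, 0, 0, 1, 0, 0, 0, 0, 0, 0, 1]
}}

```text
clock: 11.0
eef_pos: [526.4, -437.8, 83.6]
eef_rot: [-180.0, -0.0, 90.5]
ft_force: [0.9, -0.5, -6.1]
gripper_width: 0.136
```

Call:
{"api": "carry_out", "payload": {
  "series": [0, 0, 0.001, 0, 0, 0, 1, 0, 0, 0, 0, 0, 0, 1]
}}

```text
clock: 11.2
eef_pos: [526.4, -437.8, 82.6]
eef_rot: [-180.0, -0.0, 90.5]
ft_force: [-0.7, -0.2, -6.8]
gripper_width: 0.137
```

Call:
{"api": "carry_out", "payload": {
  "series": [0, 0, 0.001, 0, 0, 0, 1, 0, 0, 0, 0, 0, 0, 1]
}}

```text
clock: 11.4
eef_pos: [526.6, -438.0, 82.0]
eef_rot: [180.0, 0.0, 90.5]
ft_force: [0.6, 0.9, -4.0]
gripper_width: 0.136
```

Call:
{"api": "carry_out", "payload": {
  "series": [0, 0, 0.001, 0, 0, 0, 1, 0, 0, 0, 0, 0, 0, 1]
}}

```text
clock: 11.6
eef_pos: [526.6, -438.0, 82.0]
eef_rot: [180.0, 0.0, 90.5]
ft_force: [-3.0, 2.9, 4.4]
gripper_width: 0.138
```

Call:
{"api": "carry_out", "payload": {
  "series": [0, 0, 0, 0, 0, 0, 0.8, 0, 0, 0, 0, 0, 0, 0.65, 0, 0, 0, 0, 0, 0, 0.58, 0, 0, 0, 0, 0, 0, 0.58, 0, 0, -0.005, 0, 0, 0, 0.58, 0, 0, -0.01, 0, 0, 0, 0.58, 0, 0, -0.02, 0, 0, 0, 0.58, 0, 0, -0.03, 0, 0, 0, 0.58, 0, 0, -0.03, 0, 0, 0, 0.58, 0, 0, -0.03, 0, 0, 0, 0.58, 0, 0, -0.02, 0, 0, 0, 0.58, 0, 0, -0.02, 0, 0, 0, 0.58, 0, 0, 0, 0, 0, 0, 0.58]
}}

```text
clock: 12.9
eef_pos: [528.2, -439.4, 251.1]
eef_rot: [179.6, 0.3, 90.5]
ft_force: [-0.1, -0.3, 0.8]
gripper_width: 0.418
```

```bash
python3 - <<'E'
from h import *
ims=shot("e")
crop(ims,"side","pics/e2.png",(310,240,430,360),6)
crop(ims,"top","pics/e1.png",(360,140,550,260),4)
I={n:chan(ims[n]) for n in ims}
print(fit2(I,"tray_mid",np.array([452,-168,15.]),("top",)))
print(fit2(I,"tray_mid",np.array([452,-168,15.]),("side",)))
E
```

```text
13.0 [ 526.7 -438.1  246.5] [1.7993e+02 7.0000e-02 9.0520e+01] [ 0.7  0.3 -0.4] 0.41789499290724386
(array([ 451.11662363, -168.88681317,   15.28666747]), np.float64(-88.43111419677734))
(array([ 448.61912881, -161.22610941,   15.05267713]), np.float64(-78.05413055419922))
```

View pics/e2.png

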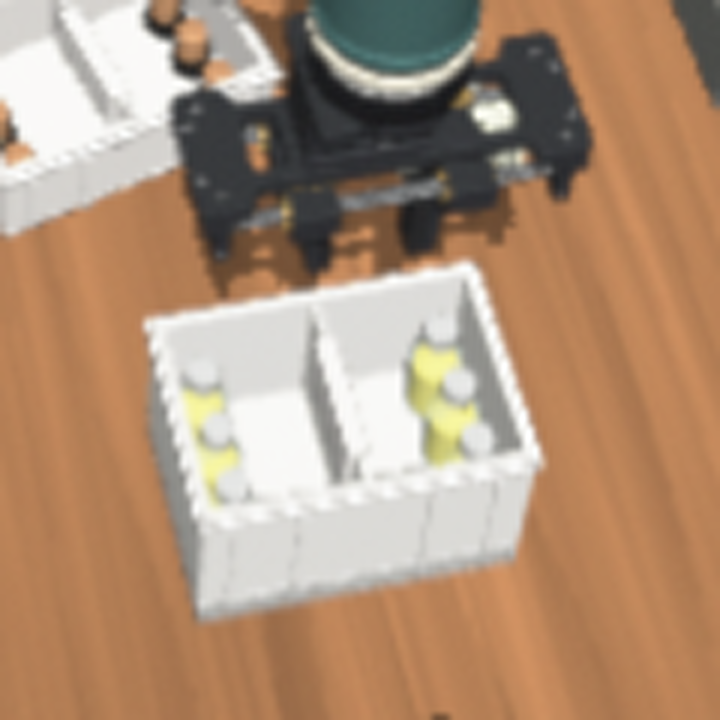

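View pics/e1.png

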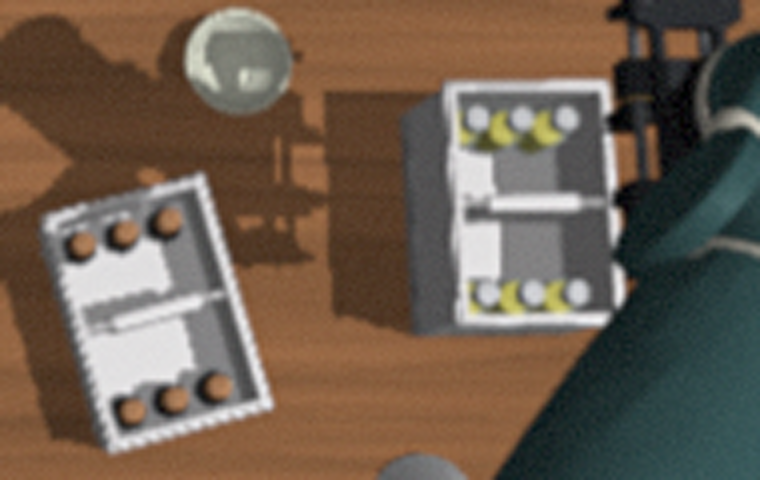

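```bash
python3 - <<'E'
from h import *
ims={n:cv2.imread(f"pics/{n}_e.png")[:,:,::-1].copy() for n in("top","side")}
I={n:chan(ims[n]) for n in ims}
for c in ("top","side"): print(c,fit2(I,"tray_deep",np.array([526,-437,.5]),(c,),z0=8,bar=.5))
u=(np.array([156,312])+.5)/4-.5+[360,140]
print(unproj("top",u,68))
m=(450,-165,15.2)
it=[(m,0,[(88,60,70),(6,35,68)],(0,0,255)),((525.5,-436.5,.5),8,[(88,60,105),(6,35,103)],(0,160,0))]
ov2("pics/side_e.png","side",it,"pics/e3.png",(270,210,430,360),5)
ov2("pics/top_e.png","top",it,"pics/e4.png",(360,140,550,260),4)
E
```

```text
top (array([ 5.27056340e+02, -4.37939432e+02,  4.87777543e-01]), np.float64(-83.33232879638672))
side (array([ 5.25315221e+02, -4.34930541e+02,  5.04699003e-01]), np.float64(-80.00542449951172))
[ 449.60427239 -163.30401872]
```

View pics/e3.png

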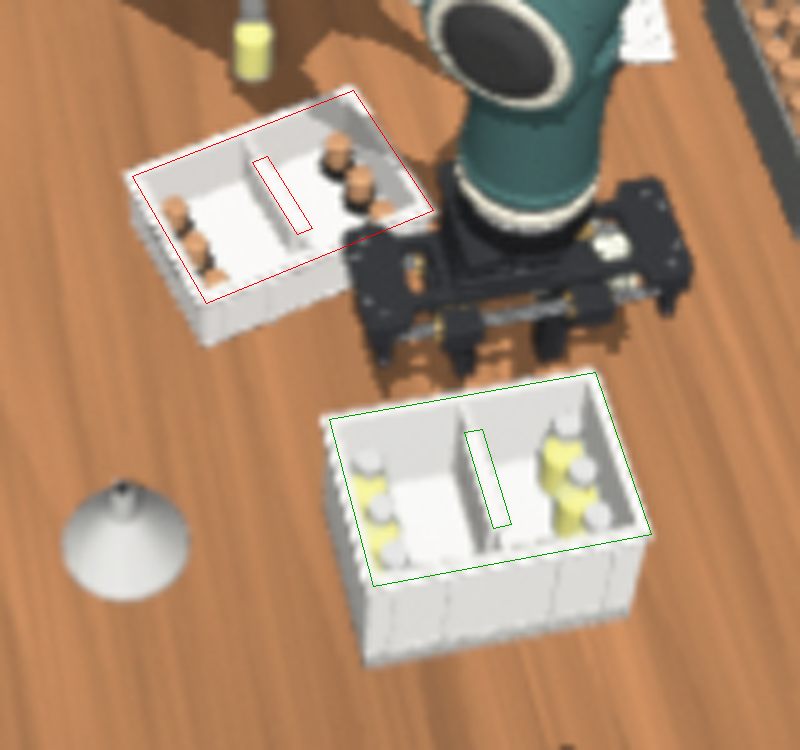

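View pics/e4.png

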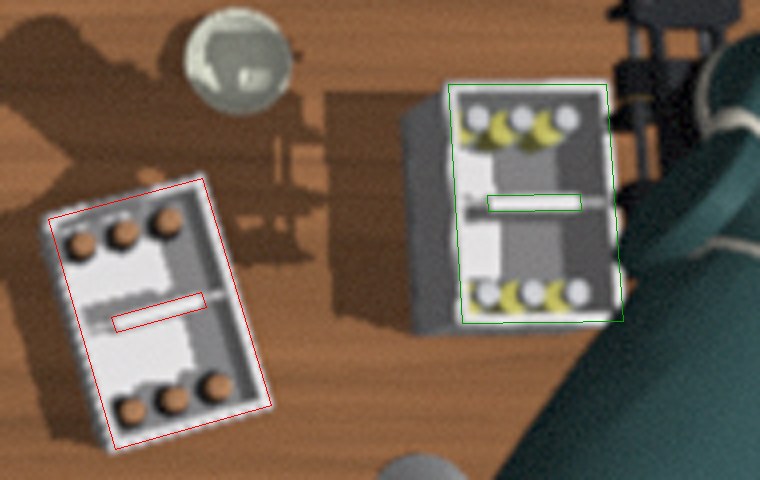

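Call:
{"api": "carry_out", "payload": {
  "series": [0.01, -0.003, 0, 0, 0, -0.02, 0.58, 0.02, -0.006, 0, 0, 0, -0.03, 0.58, 0.035, -0.009, 0, 0, 0, -0.04, 0.58, 0.035, -0.009, 0, 0, 0, -0.04, 0.58, 0.035, -0.009, 0, 0, 0, -0.04, 0.58, 0.035, -0.009, 0, 0, 0, -0.04, 0.58, 0.035, -0.009, 0, 0, 0, -0.03, 0.58, 0.03, -0.009, 0, 0, 0, -0.0166, 0.58, 0.02, -0.006, 0, 0, 0, 0, 0.58, 0.015, -0.004, 0, 0, 0, 0, 0.58, 0, 0, 0, 0, 0, 0, 0.58, 0, 0, 0, 0, 0, 0, 0.58]
}}

```text
clock: 14.2
eef_pos: [413.1, -183.3, 245.4]
eef_rot: [-180.0, 0.0, 105.3]
ft_force: [0.3, -0.1, 0.2]
gripper_width: 0.421
```

Call:
{"api": "carry_out", "payload": {
  "series": [0.001, 0.008, 0, 0, 0, 0, 0.58, 0.0025, 0.0145, 0, 0, 0, 0, 0.58, 0.0025, 0.012, 0.01, 0, 0, 0, 0.58, 0.0008, 0.006, 0.02, 0, 0, 0, 0.58, 0, 0, 0.03, 0, 0, 0, 0.58, 0, 0, 0.03, 0, 0, 0, 0.58, 0, 0, 0.03, 0, 0, 0, 0.58, 0, 0, 0.015, 0, 0, 0, 0.58, 0, 0, 0.005, 0, 0, 0, 0.58, 0, 0, 0, 0, 0, 0, 0.58, 0, 0, 0, 0, 0, 0, 0.58]
}}

```text
clock: 15.3
eef_pos: [451.5, -166.3, 106.3]
eef_rot: [179.9, 0.0, 105.2]
ft_force: [0.2, 0.1, -0.5]
gripper_width: 0.419
```

```bash
python3 - <<'E'
from h import *
ims=shot("f")
crop(ims,"side","pics/f2.png",(270,180,390,290),6)
crop(ims,"top","pics/f1.png",(340,130,460,260),5)
E
```

```text
15.4 [ 451.6 -166.5  106.9] [1.7989e+02 8.0000e-02 1.0522e+02] [-0.3  0.6  0.4] 0.4183586255759352
```

View pics/f2.png

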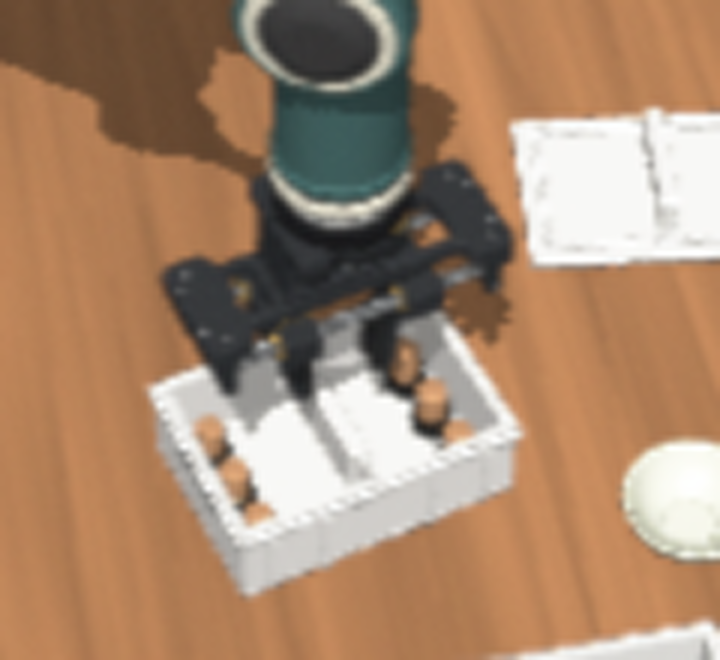

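View pics/f1.png

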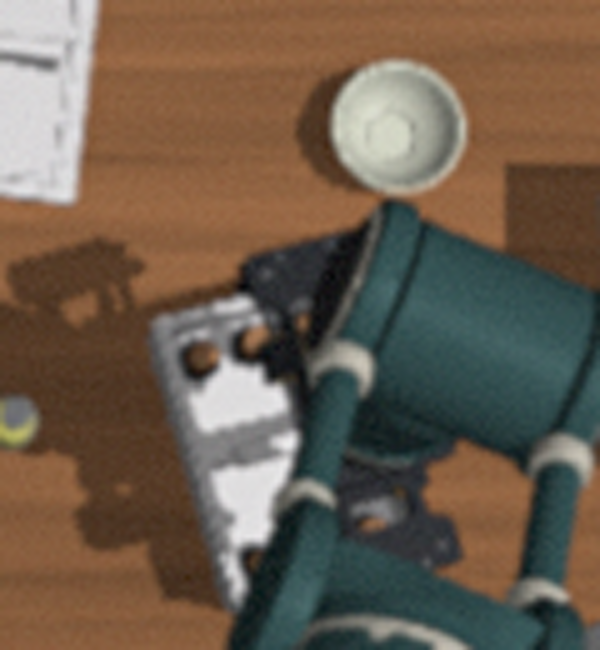

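Call:
{"api": "carry_out", "payload": {
  "series": [0, 0, 0.008, 0, 0, 0, 0.58, 0, 0, 0.015, 0, 0, 0, 0.58, 0, 0, 0.015, 0, 0, 0, 0.58, 0, 0, 0.015, 0, 0, 0, 0.58, 0, 0, 0.01, 0, 0, 0, 0.58, 0, 0, 0.005, 0, 0, 0, 0.58, 0, 0, 0, 0, 0, 0, 0.58, 0, 0, 0, 0, 0, 0, 0.58]
}}

```text
clock: 16.2
eef_pos: [450.8, -166.3, 38.1]
eef_rot: [180.0, 0.0, 105.2]
ft_force: [-0.3, -0.9, 0.0]
gripper_width: 0.417
```

Call:
{"api": "carry_out", "payload": {
  "series": [0, 0, 0, 0, 0, 0, 0.75, 0, 0, 0, 0, 0, 0, 0.85, 0, 0, 0, 0, 0, 0, 1, 0, 0, 0, 0, 0, 0, 1, 0, 0, 0, 0, 0, 0, 1, 0, 0, 0, 0, 0, 0, 1, 0, 0, 0, 0, 0, 0, 1, 0, 0, 0, 0, 0, 0, 1]
}}

```text
clock: 17.0
eef_pos: [450.9, -166.2, 38.1]
eef_rot: [180.0, 0.0, 105.2]
ft_force: [-0.1, 0.8, 4.7]
gripper_width: 0.136
```

Call:
{"api": "carry_out", "payload": {
  "series": [0, 0, -0.003, 0, 0, 0, 1, 0, 0, -0.006, 0, 0, 0, 1, 0, 0, -0.01, 0, 0, 0, 1, 0, 0, -0.015, 0, 0, 0, 1, 0, 0, -0.02, 0, 0, 0, 1, 0, 0, -0.02, 0, 0, 0, 1, 0, 0, -0.02, 0, 0, 0, 1, 0, 0, -0.02, 0, 0, 0, 1, 0, 0, -0.016, 0, 0, 0.02, 1, 0, 0, -0.012, 0, 0, 0.04, 1, 0, 0, -0.008, 0, 0, 0.05, 1, 0, 0, -0.005, 0, 0, 0.05, 1, 0, 0, 0, 0, 0, 0.05, 1, 0, 0, 0, 0, 0, 0.03, 1, 0, 0, 0, 0, 0, 0.0166, 1, 0, 0, 0, 0, 0, 0, 1]
}}

```text
clock: 18.6
eef_pos: [450.1, -166.0, 192.8]
eef_rot: [-180.0, -0.0, 90.5]
ft_force: [0.2, 0.8, -3.2]
gripper_width: 0.131
```

Call:
{"api": "carry_out", "payload": {
  "series": [-0.008, 0.0022, 0, 0, 0, 0, 1, -0.018, 0.0049, 0, 0, 0, 0, 1, -0.028, 0.0076, 0, 0, 0, 0, 1, -0.028, 0.0076, 0, 0, 0, 0, 1, -0.028, 0.0076, 0, 0, 0, 0, 1, -0.028, 0.0076, 0, 0, 0, 0, 1, -0.028, 0.0076, 0, 0, 0, 0, 1, -0.028, 0.0076, 0, 0, 0, 0, 1, -0.028, 0.0076, 0, 0, 0, 0, 1, -0.025, 0.0067, 0, 0, 0, 0, 1, -0.016, 0.0043, 0, 0, 0, 0, 1, -0.0097, 0.0026, 0, 0, 0, 0, 1, 0, 0, 0, 0, 0, 0, 1, 0, 0, 0, 0, 0, 0, 1]
}}

```text
clock: 20.0
eef_pos: [526.4, -438.1, 192.1]
eef_rot: [-180.0, -0.1, 90.5]
ft_force: [1.2, 0.7, -3.6]
gripper_width: 0.133
```

```bash
python3 - <<'E'
from h import *
ims=shot("g")
t=(526.6,-438,.5);
it=[(t,154.7,[(88,60,70),(88,60,10)],(0,0,255)),(t,8,[(88,60,105)],(0,160,0))]
ov2("pics/side_g.png","side",it,"pics/g2.png",(300,220,430,360),5)
ov2("pics/top_g.png","top",it,"pics/g1.png",(430,120,570,250),5)
E
```

```text
20.1 [ 526.5 -437.4  192.5] [-1.7997e+02 -4.0000e-02  9.0550e+01] [ 1.5  0.2 -3.4] 0.13762738114532524
```

View pics/g2.png

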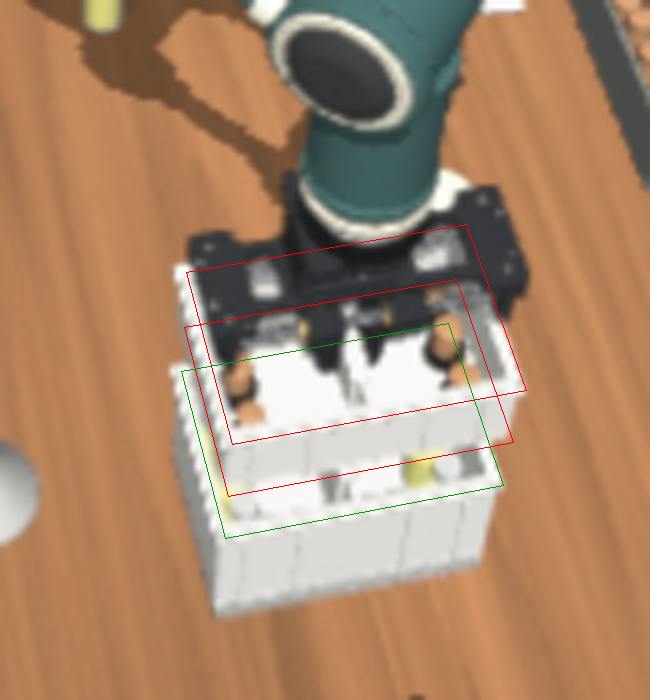

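View pics/g1.png

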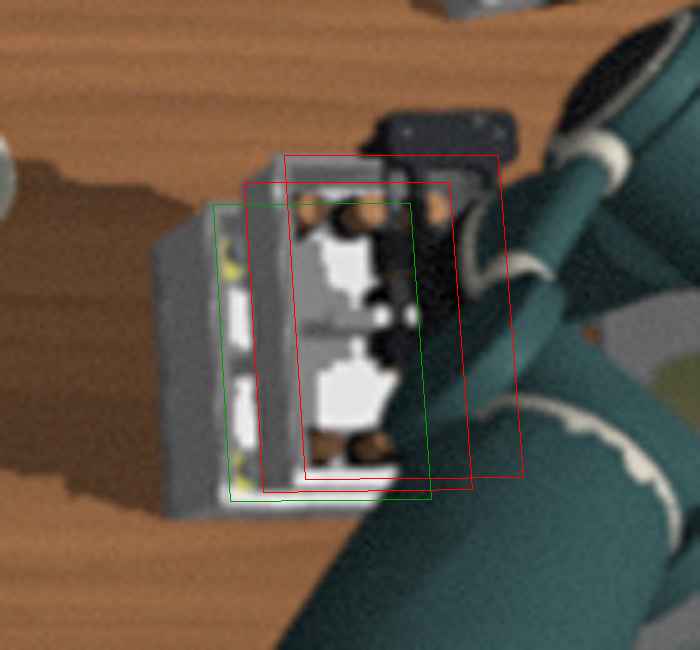

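Call:
{"api": "carry_out", "payload": {
  "series": [-0.0015, 0, 0.008, 0, 0, 0, 1, 0, 0, 0.01, 0, 0, 0, 1, 0, 0, 0.01, 0, 0, 0, 1, 0, 0, 0.006, 0, 0, 0, 1, 0, 0, 0.003, 0, 0, 0, 1, 0, 0, 0, 0, 0, 0, 1, 0, 0, 0, 0, 0, 0, 1]
}}

```text
clock: 20.8
eef_pos: [526.9, -439.7, 155.9]
eef_rot: [180.0, 0.0, 90.5]
ft_force: [0.1, 0.1, -2.5]
gripper_width: 0.134
```

```bash
python3 - <<'E'
from h import *
ims=shot("h")
crop(ims,"side","pics/h2.png",(320,250,430,360),7)
crop(ims,"top","pics/h1.png",(440,130,540,250),6)
E
```

```text
20.9 [ 527.1 -439.9  156.4] [1.7995e+02 4.0000e-02 9.0510e+01] [ 0.3  0.6 -3.4] 0.1379374326676837
```

View pics/h2.png

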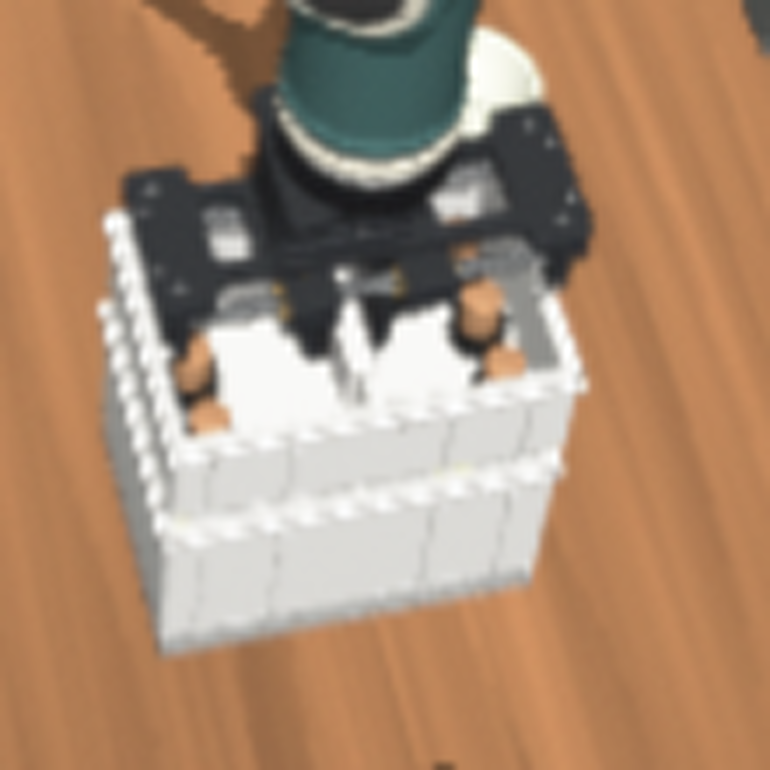

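View pics/h1.png

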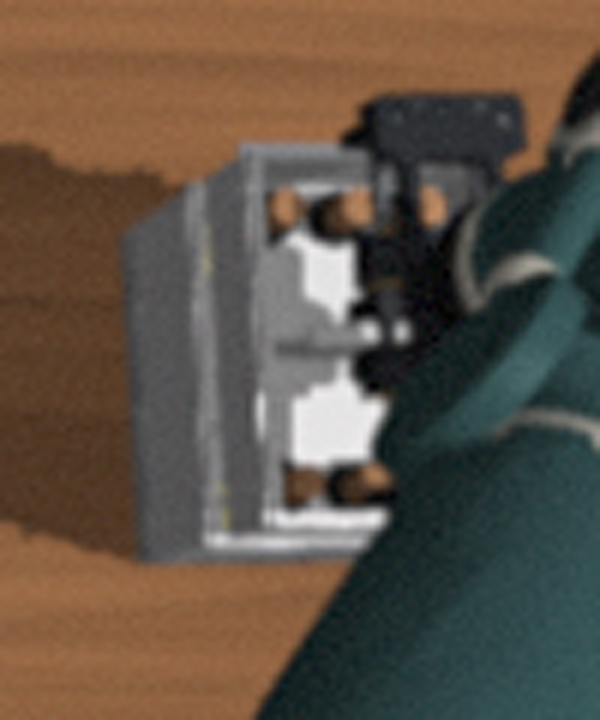

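Call:
{"api": "carry_out", "payload": {
  "series": [0, 0, 0.002, 0, 0, 0, 1, 0, 0, 0.002, 0, 0, 0, 1, 0, 0, 0.0015, 0, 0, 0, 1, 0, 0, 0.001, 0, 0, 0, 1, 0, 0, 0.001, 0, 0, 0, 1, 0, 0, 0.001, 0, 0, 0, 1, 0, 0, 0, 0, 0, 0, 1]
}}

```text
clock: 21.6
eef_pos: [526.7, -439.5, 147.0]
eef_rot: [-180.0, -0.0, 90.5]
ft_force: [-0.2, -0.1, -3.8]
gripper_width: 0.134
```

Call:
{"api": "carry_out", "payload": {
  "series": [0, 0, 0.001, 0, 0, 0, 1, 0, 0, 0.001, 0, 0, 0, 1, 0, 0, 0.001, 0, 0, 0, 1, 0, 0, 0, 0, 0, 0, 1]
}}

```text
clock: 22.0
eef_pos: [526.7, -439.5, 144.0]
eef_rot: [-180.0, -0.0, 90.5]
ft_force: [0.7, 0.3, -4.5]
gripper_width: 0.134
```

Call:
{"api": "carry_out", "payload": {
  "series": [0, 0, 0.001, 0, 0, 0, 1, 0, 0, 0.001, 0, 0, 0, 1, 0, 0, 0, 0, 0, 0, 1]
}}

```text
clock: 22.3
eef_pos: [526.7, -439.5, 142.0]
eef_rot: [-180.0, -0.0, 90.5]
ft_force: [0.3, 0.5, -3.3]
gripper_width: 0.131
```

Call:
{"api": "carry_out", "payload": {
  "series": [0, 0, 0.001, 0, 0, 0, 1, 0, 0, 0, 0, 0, 0, 1]
}}

```text
clock: 22.5
eef_pos: [526.8, -439.6, 141.3]
eef_rot: [180.0, 0.0, 90.5]
ft_force: [-0.1, 0.3, -3.8]
gripper_width: 0.133
```

Call:
{"api": "carry_out", "payload": {
  "series": [0, 0, 0.001, 0, 0, 0, 1, 0, 0, 0, 0, 0, 0, 1]
}}

```text
clock: 22.7
eef_pos: [526.9, -439.7, 141.2]
eef_rot: [180.0, 0.0, 90.5]
ft_force: [-2.4, 2.1, 2.1]
gripper_width: 0.133
```

Call:
{"api": "carry_out", "payload": {
  "series": [0, 0, 0, 0, 0, 0, 0.8, 0, 0, 0, 0, 0, 0, 0.65, 0, 0, 0, 0, 0, 0, 0.58, 0, 0, 0, 0, 0, 0, 0.58, 0, 0, -0.005, 0, 0, 0, 0.58, 0, 0, -0.01, 0, 0, 0, 0.58, 0, 0, -0.02, 0, 0, 0, 0.58, 0, 0, -0.025, 0, 0, 0, 0.58, 0, 0, -0.025, 0, 0, 0, 0.58, 0, 0, -0.015, 0, 0, 0, 0.58, 0, 0, -0.01, 0, 0, 0, 0.58, 0, 0, 0, 0, 0, 0, 0.58, 0, 0, 0, 0, 0, 0, 0.58]
}}

```text
clock: 24.0
eef_pos: [526.5, -439.3, 249.4]
eef_rot: [-180.0, -0.0, 90.5]
ft_force: [0.5, 0.0, 0.3]
gripper_width: 0.421
```

```bash
python3 - <<'E'
from h import *
ims=shot("i")
I={n:chan(ims[n]) for n in ims}
for c in ("top","side"): print(c,fit2(I,"tray_mid",np.array([526,-437,.5]),(c,),z0=103,bar=.5))
for c in ("top","side"): print(c,fit2(I,"tray_low",np.array([533,436,3.7]),(c,),bar=.5))
crop(ims,"side","pics/i2.png",(310,220,430,360),5)
low=(532.8,435.8,3.7)
it=[(low,0,[(88,60,46),(6,35,44)],(0,0,255))]
ov2("pics/side_i.png","side",it,"pics/i3.png",(270,110,370,170),7)
ov2("pics/top_i.png","top",it,"pics/i4.png",(160,145,240,235),7)
E
```

```text
24.1 [ 526.1 -439.   248.3] [-1.7988e+02 -1.1000e-01  9.0510e+01] [-0.7 -0.   0.2] 0.41710508253275974
top (array([ 5.27113143e+02, -4.41583539e+02,  2.61975890e-01]), np.float64(-46.21759796142578))
side (array([ 5.26077349e+02, -4.38557176e+02, -4.53079562e-01]), np.float64(-50.47410583496094))
top (array([533.04716125, 434.03557567,   3.70824062]), np.float64(-87.8838882446289))
side (array([535.39243058, 438.58971421,   7.04442046]), np.float64(-41.4257698059082))
```

View pics/i2.png

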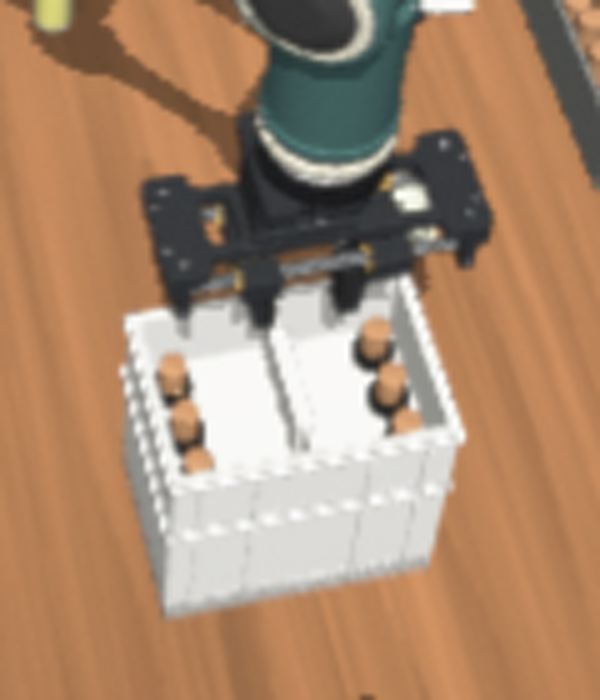

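View pics/i3.png

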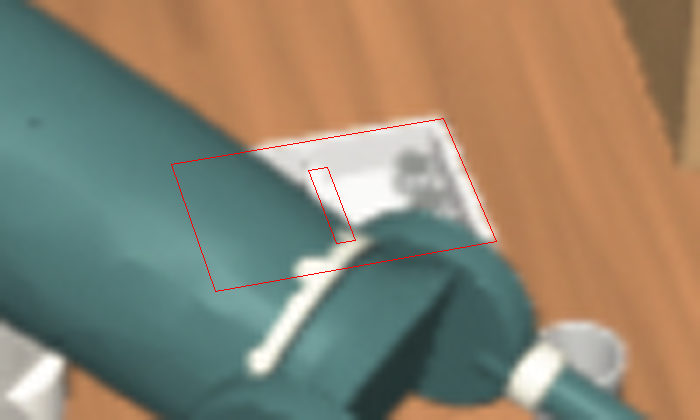

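View pics/i4.png

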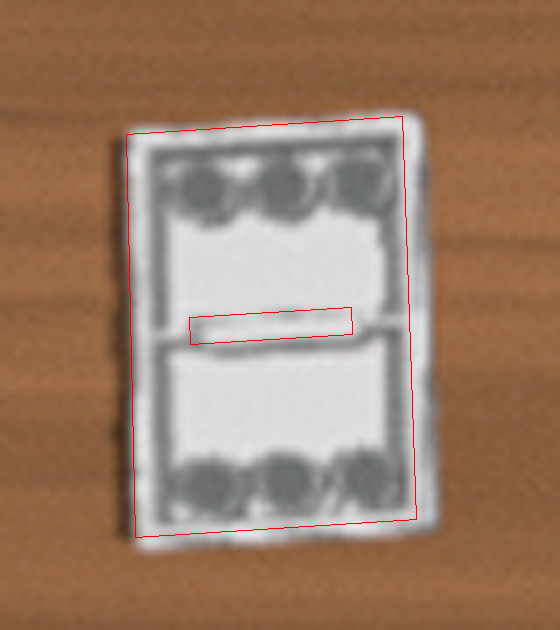

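Call:
{"api": "carry_out", "payload": {
  "series": [0.015, 0, 0, 0, 0, 0, 0.58, 0.03, 0, 0, 0, 0, 0, 0.58, 0.042, 0, 0, 0, 0, 0, 0.58, 0.042, 0, 0, 0, 0, 0, 0.58, 0.042, 0, 0, 0, 0, 0, 0.58, 0.042, 0, 0, 0, 0, 0, 0.58, 0.042, 0, 0, 0, 0, 0, 0.58, 0.042, 0, 0, 0, 0, 0, 0.58, 0.042, 0, 0, 0, 0, 0, 0.58, 0.042, 0, 0, 0, 0, 0, 0.58, 0.042, 0, 0, 0, 0, 0, 0.58, 0.042, 0, 0, 0, 0, 0, 0.58, 0.042, 0, 0, 0, 0, 0, 0.58, 0.042, 0, 0, 0, 0, 0, 0.58, 0.042, 0, 0, 0, 0, 0, 0.58, 0.042, 0, 0, 0, 0, 0, 0.58, 0.042, 0, 0, 0, 0, 0, 0.58, 0.042, 0, 0, 0, 0, 0, 0.58, 0.042, 0, 0, 0, 0, 0, 0.58, 0.04, 0, 0, 0, 0, 0, 0.58]
}}

```text
clock: 26.1
eef_pos: [517.9, 361.4, 249.3]
eef_rot: [-179.9, 0.0, 90.6]
ft_force: [0.6, -0.3, -0.0]
gripper_width: 0.423
```

Call:
{"api": "carry_out", "payload": {
  "series": [0.035, 0.005, 0, 0, 0, 0, 0.58, 0.025, 0.005, 0, 0, 0, 0, 0.58, 0.0136, 0.0046, 0, 0, 0, 0, 0.58, 0, 0, 0.01, 0, 0, -0.028, 0.58, 0, 0, 0.02, 0, 0, -0.028, 0.58, 0, 0, 0.03, 0, 0, 0, 0.58, 0, 0, 0.03, 0, 0, 0, 0.58, 0, 0, 0.03, 0, 0, 0, 0.58, 0, 0, 0.025, 0, 0, 0, 0.58, 0, 0, 0.01, 0, 0, 0, 0.58, 0, 0, 0, 0, 0, 0, 0.58, 0, 0, 0, 0, 0, 0, 0.58]
}}

```text
clock: 27.3
eef_pos: [534.0, 432.8, 96.1]
eef_rot: [180.0, -0.0, 93.7]
ft_force: [-0.1, 0.8, 0.5]
gripper_width: 0.421
```

```bash
python3 - <<'E'
from h import *
ims=shot("j")
crop(ims,"side","pics/j2.png",(240,80,380,190),6)
crop(ims,"top","pics/j1.png",(140,120,260,240),5)
I={n:chan(ims[n]) for n in ims}
E
```

```text
27.4 [534.7 433.6  97.4] [ 1.7984e+02 -1.0000e-01  9.3720e+01] [0.2 0.6 0.4] 0.4196424741877246
```

View pics/j2.png

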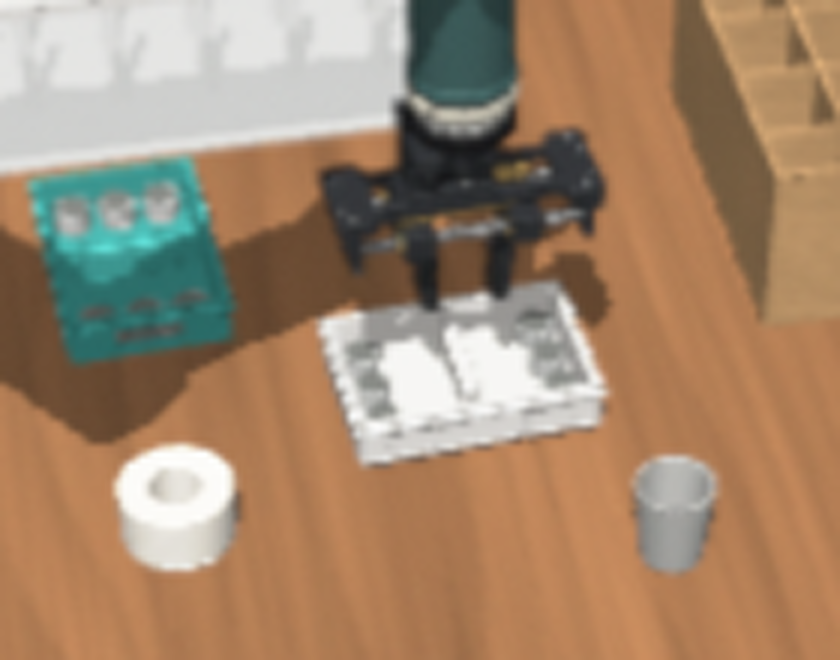

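View pics/j1.png

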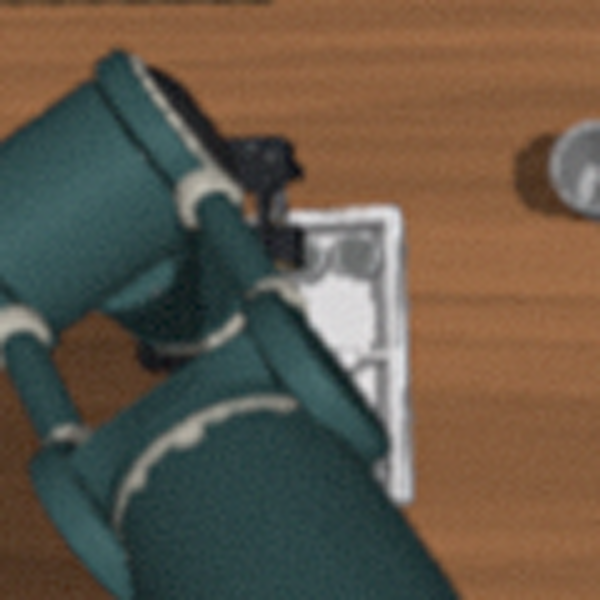

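Call:
{"api": "carry_out", "payload": {
  "series": [0, 0, 0.008, 0, 0, 0, 0.58, 0, 0, 0.015, 0, 0, 0, 0.58, 0, 0, 0.015, 0, 0, 0, 0.58, 0, 0, 0.015, 0, 0, 0, 0.58, 0, 0, 0.01, 0, 0, 0, 0.58, 0, 0, 0.008, 0, 0, 0, 0.58, 0, 0, 0.004, 0, 0, 0, 0.58, 0, 0, 0, 0, 0, 0, 0.58, 0, 0, 0, 0, 0, 0, 0.58]
}}

```text
clock: 28.3
eef_pos: [533.9, 433.4, 20.6]
eef_rot: [180.0, -0.0, 93.7]
ft_force: [0.6, -0.1, -0.6]
gripper_width: 0.422
```

Call:
{"api": "carry_out", "payload": {
  "series": [0, 0, 0, 0, 0, 0, 0.75, 0, 0, 0, 0, 0, 0, 0.85, 0, 0, 0, 0, 0, 0, 1, 0, 0, 0, 0, 0, 0, 1, 0, 0, 0, 0, 0, 0, 1, 0, 0, 0, 0, 0, 0, 1, 0, 0, 0, 0, 0, 0, 1, 0, 0, 0, 0, 0, 0, 1]
}}

```text
clock: 29.1
eef_pos: [533.5, 433.2, 20.7]
eef_rot: [180.0, -0.0, 93.7]
ft_force: [-2.8, -1.2, 4.6]
gripper_width: 0.134
```

Call:
{"api": "carry_out", "payload": {
  "series": [0, 0, -0.003, 0, 0, 0, 1, 0, 0, -0.006, 0, 0, 0, 1, 0, 0, -0.012, 0, 0, 0, 1, 0, 0, -0.018, 0, 0, 0, 1, 0, 0, -0.022, 0, 0, 0, 1, 0, 0, -0.022, 0, 0, 0, 1, 0, 0, -0.022, 0, 0, 0, 1, 0, 0, -0.022, 0, 0, 0, 1, 0, 0, -0.022, 0, 0, 0, 1, 0, 0, -0.022, 0, 0, 0, 1, 0, 0, -0.018, 0, 0, 0.01, 1, 0, 0, -0.014, 0, 0, 0.018, 1, 0, 0, -0.008, 0, 0, 0.018, 1, 0, 0, -0.004, 0, 0, 0.01, 1, 0, 0, 0, 0, 0, 0, 1]
}}

```text
clock: 30.6
eef_pos: [533.6, 433.1, 235.5]
eef_rot: [180.0, -0.0, 90.5]
ft_force: [0.4, 0.6, -2.3]
gripper_width: 0.135
```

```bash
python3 - <<'E'
from h import *
ims=shot("k")
I={n:chan(ims[n]) for n in ims}
for c in ("top","side"): print(c,fit2(I,"tray_mid",np.array([526,-437,.5]),(c,),z0=103,bar=.5))
crop(ims,"side","pics/k2.png",(240,50,380,190),5)
E
```

```text
30.7 [533.  432.7 234. ] [-1.7992e+02  6.0000e-02  9.0520e+01] [ 0.6  0.8 -3.2] 0.1301992414827285
top (array([ 5.27107202e+02, -4.40940131e+02,  2.63158537e-01]), np.float64(-70.53828430175781))
side (array([ 5.26138889e+02, -4.35086869e+02,  4.01799420e-01]), np.float64(-55.55571746826172))
```

View pics/k2.png

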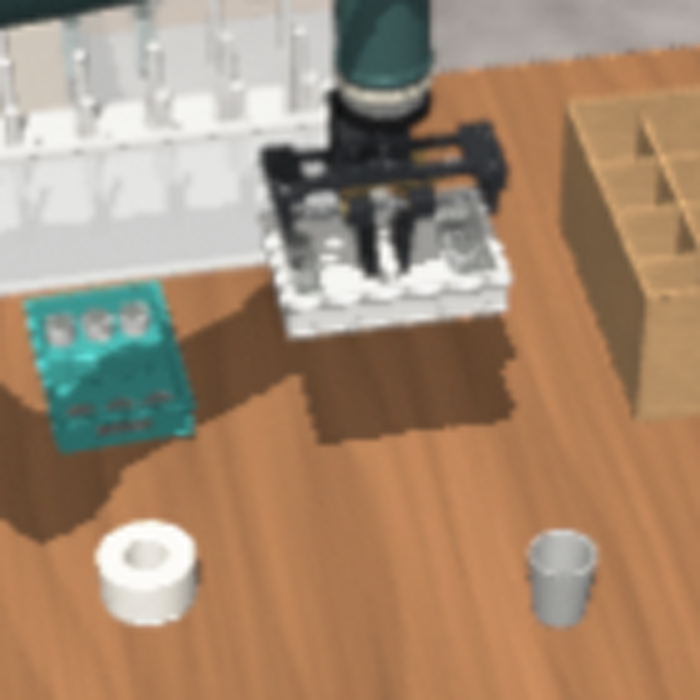

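Call:
{"api": "carry_out", "payload": {
  "series": [-0.01, 0, 0, 0, 0, 0, 1, -0.02, 0, 0, 0, 0, 0, 1, -0.03, 0, 0, 0, 0, 0, 1, -0.04, -0.001, 0, 0, 0, 0, 1, -0.04, -0.001, 0, 0, 0, 0, 1, -0.04, -0.001, 0, 0, 0, 0, 1, -0.04, -0.001, 0, 0, 0, 0, 1, -0.04, -0.001, 0, 0, 0, 0, 1, -0.04, -0.001, 0, 0, 0, 0, 1, -0.04, -0.001, 0, 0, 0, 0, 1, -0.04, -0.001, 0, 0, 0, 0, 1, -0.04, -0.001, 0, 0, 0, 0, 1, -0.04, -0.001, 0, 0, 0, 0, 1, -0.04, -0.001, 0, 0, 0, 0, 1, -0.04, -0.001, 0, 0, 0, 0, 1, -0.04, -0.001, 0, 0, 0, 0, 1, -0.04, -0.001, 0, 0, 0, 0, 1, -0.04, 0, 0, 0, 0, 0, 1, -0.04, 0, 0, 0, 0, 0, 1, -0.04, 0, 0, 0, 0, 0, 1]
}}

```text
clock: 32.7
eef_pos: [524.1, -309.3, 234.9]
eef_rot: [-179.9, -0.0, 90.5]
ft_force: [0.9, 0.6, -2.5]
gripper_width: 0.133
```

Call:
{"api": "carry_out", "payload": {
  "series": [-0.04, 0, 0, 0, 0, 0, 1, -0.035, 0, 0, 0, 0, 0, 1, -0.028, 0, 0, 0, 0, 0, 1, -0.018, 0, 0, 0, 0, 0, 1, -0.009, 0, 0, 0, 0, 0, 1, -0.003, 0, 0, 0, 0, 0, 1, 0, 0, 0, 0, 0, 0, 1, 0, 0, 0, 0, 0, 0, 1]
}}

```text
clock: 33.5
eef_pos: [527.5, -438.8, 235.2]
eef_rot: [-180.0, -0.0, 90.6]
ft_force: [0.7, 1.6, -1.9]
gripper_width: 0.135
```

Call:
{"api": "carry_out", "payload": {
  "series": [-0.001, -0.0005, 0.008, 0, 0, 0, 1, 0, 0, 0.01, 0, 0, 0, 1, 0, 0, 0.009, 0, 0, 0, 1, 0, 0, 0.006, 0, 0, 0, 1, 0, 0, 0.003, 0, 0, 0, 1, 0, 0, 0, 0, 0, 0, 1, 0, 0, 0, 0, 0, 0, 1]
}}

```text
clock: 34.2
eef_pos: [527.0, -441.2, 199.4]
eef_rot: [180.0, 0.0, 90.5]
ft_force: [-0.3, -1.1, -2.6]
gripper_width: 0.134
```

```bash
python3 - <<'E'
from h import *
ims=shot("l")
crop(ims,"side","pics/l2.png",(320,230,430,350),6)
crop(ims,"top","pics/l1.png",(440,130,540,250),6)
E
```

```text
34.3 [ 527.2 -441.3  199.9] [1.7995e+02 4.0000e-02 9.0510e+01] [ 0.2 -0.4 -2.7] 0.13255146751595454
```

View pics/l2.png

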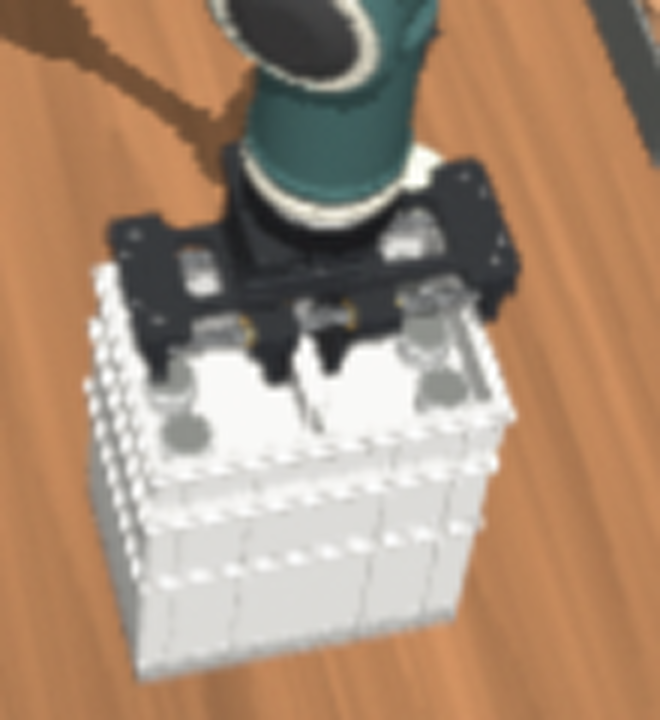

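View pics/l1.png

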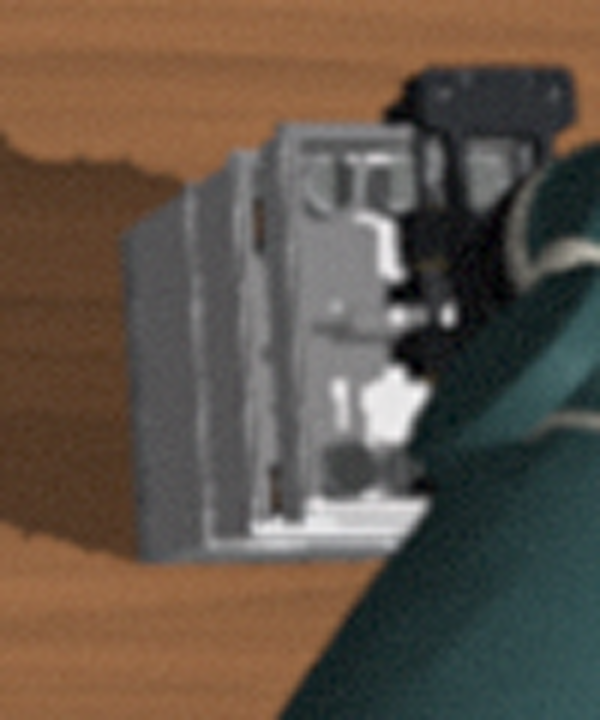

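```bash
python3 - <<'E'
from h import *
im=cv2.imread("pics/top_l.png")
im2=cv2.imread("pics/top_h.png")
p=(527,-439,.5)
for y in(0,40): print("pred l",y,proj("top",T(p,np.array([[y,60,173],[y,60,189],[y,60,225]]))).round(1).tolist())
for y in(0,40): print("pred h",y,proj("top",T(p,np.array([[y,60,113],[y,60,128],[y,60,188]]))).round(1).tolist())
box=(455,145,515,225)
c=lambda im:cv2.resize(im[145:225,460:505],None,fx=9,fy=9,interpolation=cv2.INTER_CUBIC)[:600]
cv2.imwrite("pics/l3.png",np.hstack([c(im)[:, :400],c(im2)[:, :400]]))
E
```

```text
pred l 0 [[481.7, 185.9], [483.8, 184.8], [488.8, 182.4]]
pred l 40 [[480.8, 171.8], [482.9, 170.6], [487.9, 167.7]]
pred h 0 [[474.2, 189.6], [476.0, 188.7], [483.7, 184.9]]
pred h 40 [[473.4, 176.1], [475.2, 175.1], [482.8, 170.7]]
```

View pics/l3.png

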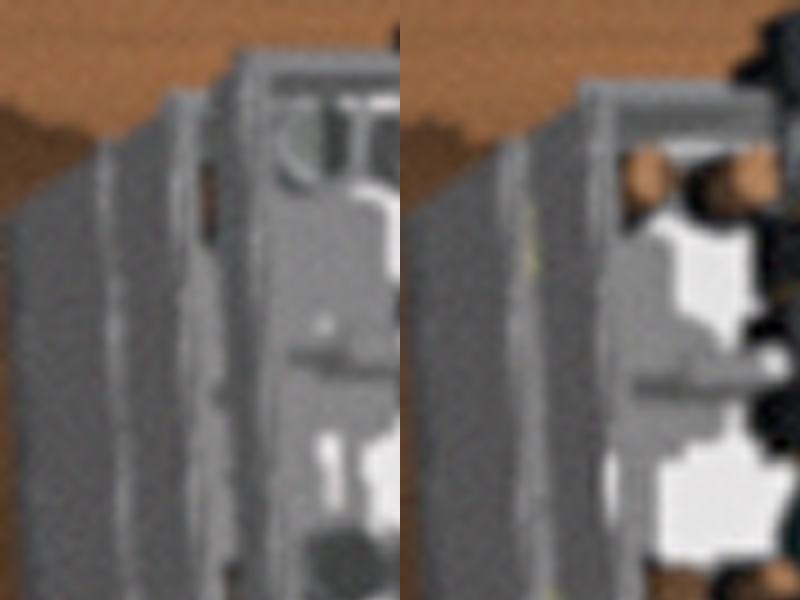

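Call:
{"api": "carry_out", "payload": {
  "series": [0.001, 0, 0.002, 0, 0, 0, 1, 0, 0, 0.002, 0, 0, 0, 1, 0, 0, 0.0015, 0, 0, 0, 1, 0, 0, 0.001, 0, 0, 0, 1, 0, 0, 0.001, 0, 0, 0, 1, 0, 0, 0.001, 0, 0, 0, 1, 0, 0, 0, 0, 0, 0, 1]
}}

```text
clock: 35.0
eef_pos: [526.8, -440.0, 190.5]
eef_rot: [-180.0, -0.0, 90.5]
ft_force: [-0.1, 0.6, -2.8]
gripper_width: 0.133
```

Call:
{"api": "carry_out", "payload": {
  "series": [0, 0, 0.001, 0, 0, 0, 1, 0, 0, 0.001, 0, 0, 0, 1, 0, 0, 0.001, 0, 0, 0, 1, 0, 0, 0, 0, 0, 0, 1]
}}

```text
clock: 35.4
eef_pos: [526.8, -439.9, 187.5]
eef_rot: [-180.0, -0.0, 90.5]
ft_force: [-0.5, 0.0, -2.6]
gripper_width: 0.133
```

Call:
{"api": "carry_out", "payload": {
  "series": [0, 0, 0.001, 0, 0, 0, 1, 0, 0, 0.001, 0, 0, 0, 1, 0, 0, 0.001, 0, 0, 0, 1, 0, 0, 0, 0, 0, 0, 1]
}}

```text
clock: 35.8
eef_pos: [526.8, -439.9, 184.4]
eef_rot: [-180.0, -0.0, 90.5]
ft_force: [-0.5, 0.1, -2.4]
gripper_width: 0.134
```

Call:
{"api": "carry_out", "payload": {
  "series": [0, 0, 0.001, 0, 0, 0, 1, 0, 0, 0, 0, 0, 0, 1]
}}

```text
clock: 36.0
eef_pos: [527.0, -440.0, 183.8]
eef_rot: [180.0, -0.0, 90.5]
ft_force: [-0.3, 0.2, -3.0]
gripper_width: 0.135
```

Call:
{"api": "carry_out", "payload": {
  "series": [0, 0, 0.001, 0, 0, 0, 1, 0, 0, 0, 0, 0, 0, 1]
}}

```text
clock: 36.2
eef_pos: [527.0, -440.0, 183.7]
eef_rot: [180.0, 0.0, 90.5]
ft_force: [-1.0, 1.8, 2.4]
gripper_width: 0.135
```

Call:
{"api": "carry_out", "payload": {
  "series": [0, 0, 0, 0, 0, 0, 0.8, 0, 0, 0, 0, 0, 0, 0.65, 0, 0, 0, 0, 0, 0, 0.58, 0, 0, 0, 0, 0, 0, 0.58, 0, 0, -0.005, 0, 0, 0, 0.58, 0, 0, -0.01, 0, 0, 0, 0.58, 0, 0, -0.02, 0, 0, 0, 0.58, 0, 0, -0.025, 0, 0, 0, 0.58, 0, 0, -0.02, 0, 0, 0, 0.58, 0, 0, -0.01, 0, 0, 0, 0.58, 0, 0, 0, 0, 0, 0, 0.58]
}}

```text
clock: 37.3
eef_pos: [527.8, -440.9, 275.7]
eef_rot: [179.8, 0.2, 90.5]
ft_force: [0.4, -0.3, -0.2]
gripper_width: 0.42
```

Call:
{"api": "carry_out", "payload": {
  "series": [0.01, 0.004, 0, 0, 0, 0, 0.58, 0.02, 0.008, 0, 0, 0, 0, 0.58, 0.034, 0.0135, 0, 0, 0, 0, 0.58, 0.034, 0.0135, 0, 0, 0, 0, 0.58, 0.034, 0.0135, 0, 0, 0, 0, 0.58, 0.034, 0.0135, 0, 0, 0, 0, 0.58, 0.034, 0.0135, 0, 0, 0, 0, 0.58, 0.034, 0.0135, 0, 0, 0, 0, 0.58, 0.034, 0.0135, 0, 0, 0, 0, 0.58, 0.034, 0.0135, 0, 0, 0, 0, 0.58, 0.034, 0.0135, 0, 0, 0, 0, 0.58, 0.034, 0.0135, 0, 0, 0, 0, 0.58, 0.034, 0.0135, 0, 0, 0, 0, 0.58, 0.025, 0.0097, 0, 0, 0, 0, 0.58, 0.015, 0.004, 0, 0, 0, 0, 0.58, 0.0055, 0.002, 0, 0, 0, 0.067, 0.58, 0, 0, 0, 0, 0, 0.067, 0.58, 0, 0, 0, 0, 0, 0, 0.58, 0, 0, 0, 0, 0, 0, 0.58]
}}

```text
clock: 39.2
eef_pos: [698.4, 11.3, 272.0]
eef_rot: [-179.9, 0.0, 82.9]
ft_force: [0.4, -0.0, -0.0]
gripper_width: 0.42
```

```bash
python3 - <<'E'
from h import *
ims=shot("m")
crop(ims,"side","pics/m2.png",(300,180,430,350),4)
I={n:chan(ims[n]) for n in ims}
for c in ("top","side"): print(c,fit2(I,"tray_low",np.array([526,-438,.5]),(c,),z0=163,bar=.5))
crop(ims,"top","pics/m1.png",(440,130,540,250),6)
E
```

```text
39.3 [698.6  10.9 272.4] [-1.7996e+02  1.0000e-02  8.2880e+01] [ 0.   0.1 -1.5] 0.41588199222452227
top (array([ 5.27293644e+02, -4.45092399e+02,  4.88644013e-01]), np.float64(-63.923194885253906))
side (array([ 5.26285329e+02, -4.37671770e+02,  1.89820787e-01]), np.float64(-51.899169921875))
```

View pics/m2.png

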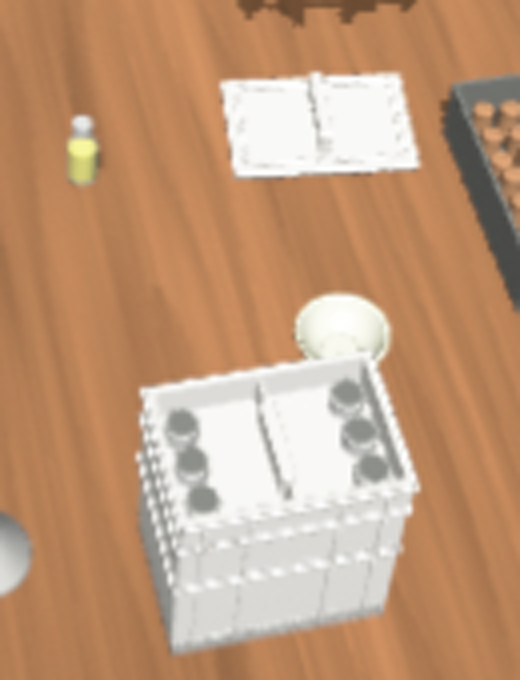

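View pics/m1.png

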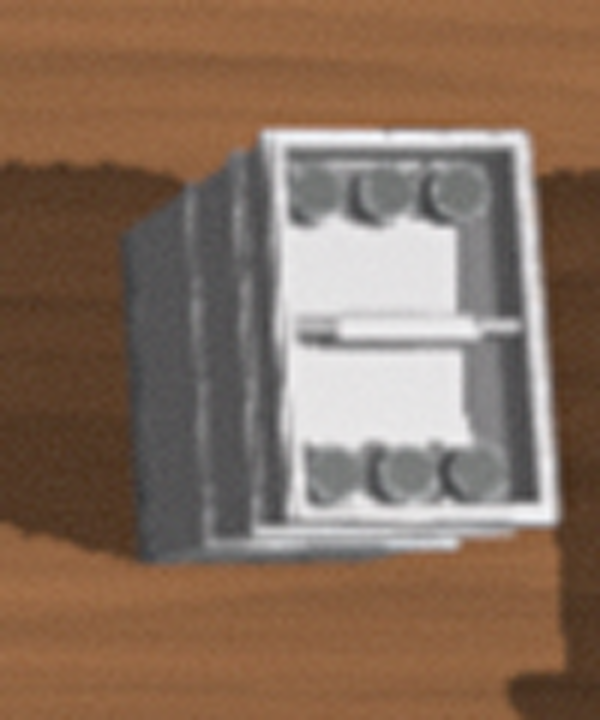

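Call:
{"api": "carry_out", "payload": {
  "series": [0, 0, 0.015, 0, 0, 0, 0.58, 0, 0, 0.03, 0, 0, 0, 0.58, 0, 0, 0.035, 0, 0, 0, 0.58, 0, 0, 0.035, 0, 0, 0, 0.58, 0, 0, 0.035, 0, 0, 0, 0.58, 0, 0, 0.03, 0, 0, 0, 0.58, 0, 0, 0.015, 0, 0, 0, 0.58, 0, 0, 0.007, 0, 0, 0, 0.58, 0, 0, 0, 0, 0, 0, 0.58, 0, 0, 0, 0, 0, 0, 0.58]
}}

```text
clock: 40.3
eef_pos: [700.3, 11.0, 72.4]
eef_rot: [179.8, -0.0, 82.8]
ft_force: [-0.7, 0.6, 0.2]
gripper_width: 0.419
```

```bash
python3 - <<'E'
from h import *
ims=shot("n")
crop(ims,"side","pics/n2.png",(320,150,440,240),6)
crop(ims,"top","pics/n1.png",(280,90,400,200),5)
print(unproj("top",(np.array([408,326])+.5)/6-.5+[440,130],207))
f=cv2.imread("pics/top_m.png");cv2.imwrite("pics/n3.png",cv2.resize(f[105:175,310:370],None,fx=8,fy=8,interpolation=cv2.INTER_CUBIC))
E
```

```text
40.4 [700.7  11.   73. ] [ 1.7979e+02 -2.0000e-02  8.2840e+01] [-0.6 -0.5 -0.3] 0.4200881935174785
[ 525.96824626 -438.49738658]
```

View pics/n2.png

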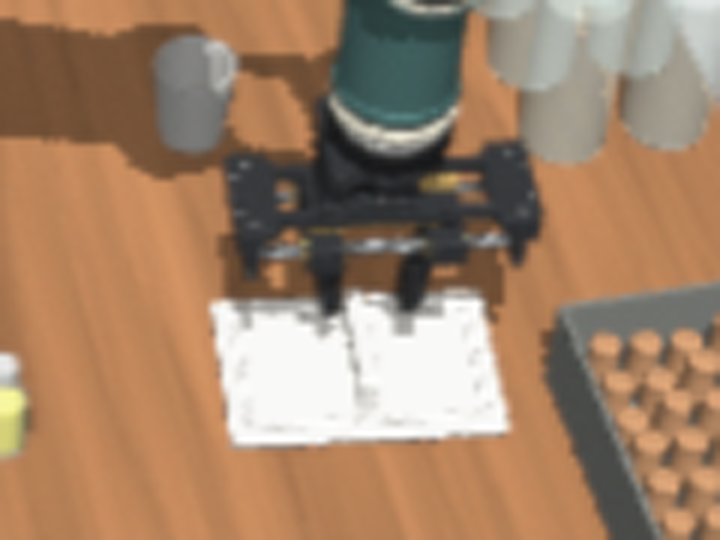

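View pics/n1.png

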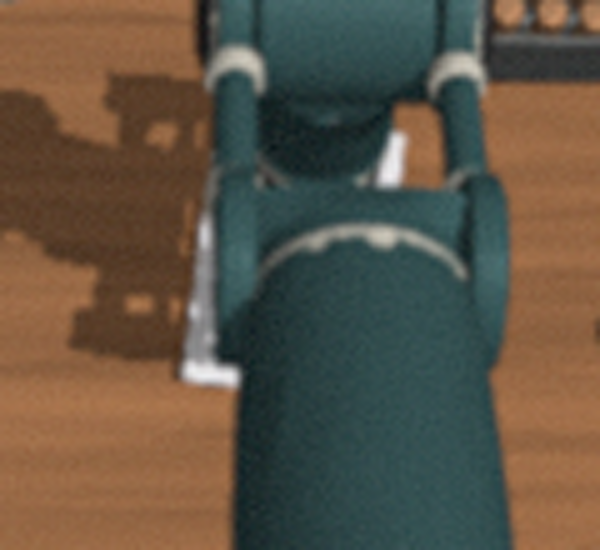

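Call:
{"api": "carry_out", "payload": {
  "series": [0, 0, 0.008, 0, 0, 0, 0.58, 0, 0, 0.014, 0, 0, 0, 0.58, 0, 0, 0.014, 0, 0, 0, 0.58, 0, 0, 0.009, 0, 0, 0, 0.58, 0, 0, 0.004, 0, 0, 0, 0.58, 0, 0, 0, 0, 0, 0, 0.58, 0, 0, 0, 0, 0, 0, 0.58]
}}

```text
clock: 41.1
eef_pos: [699.2, 11.0, 21.6]
eef_rot: [180.0, -0.0, 82.8]
ft_force: [0.8, 0.2, 0.8]
gripper_width: 0.421
```

Call:
{"api": "carry_out", "payload": {
  "series": [0, 0, 0, 0, 0, 0, 0.75, 0, 0, 0, 0, 0, 0, 0.85, 0, 0, 0, 0, 0, 0, 1, 0, 0, 0, 0, 0, 0, 1, 0, 0, 0, 0, 0, 0, 1, 0, 0, 0, 0, 0, 0, 1, 0, 0, 0, 0, 0, 0, 1, 0, 0, 0, 0, 0, 0, 1]
}}

```text
clock: 41.9
eef_pos: [699.5, 11.0, 22.3]
eef_rot: [179.9, -0.0, 82.8]
ft_force: [-0.3, -0.4, 3.7]
gripper_width: 0.134
```

Call:
{"api": "carry_out", "payload": {
  "series": [0, 0, -0.003, 0, 0, 0, 1, 0, 0, -0.006, 0, 0, 0, 1, 0, 0, -0.012, 0, 0, 0, 1, 0, 0, -0.018, 0, 0, 0, 1, 0, 0, -0.025, 0, 0, 0, 1, 0, 0, -0.025, 0, 0, 0, 1, 0, 0, -0.025, 0, 0, 0, 1, 0, 0, -0.025, 0, 0, 0, 1, 0, 0, -0.025, 0, 0, 0, 1, 0, 0, -0.025, 0, 0, 0, 1, 0, 0, -0.022, 0, 0, -0.02, 1, 0, 0, -0.018, 0, 0, -0.04, 1, 0, 0, -0.012, 0, 0, -0.04, 1, 0, 0, -0.007, 0, 0, -0.034, 1, 0, 0, 0, 0, 0, 0, 1, 0, 0, 0, 0, 0, 0, 1]
}}

```text
clock: 43.5
eef_pos: [699.0, 11.0, 270.8]
eef_rot: [179.9, 0.0, 90.5]
ft_force: [0.0, -0.3, -2.3]
gripper_width: 0.135
```

Call:
{"api": "carry_out", "payload": {
  "series": [-0.01, -0.004, 0, 0, 0, 0, 1, -0.02, -0.008, 0, 0, 0, 0, 1, -0.034, -0.0135, 0, 0, 0, 0, 1, -0.034, -0.0135, 0, 0, 0, 0, 1, -0.034, -0.0135, 0, 0, 0, 0, 1, -0.034, -0.0135, 0, 0, 0, 0, 1, -0.034, -0.0135, 0, 0, 0, 0, 1, -0.034, -0.0135, 0, 0, 0, 0, 1, -0.034, -0.0135, 0, 0, 0, 0, 1, -0.034, -0.0135, 0, 0, 0, 0, 1, -0.034, -0.0135, 0, 0, 0, 0, 1, -0.034, -0.0135, 0, 0, 0, 0, 1, -0.034, -0.0135, 0, 0, 0, 0, 1, -0.025, -0.0096, 0, 0, 0, 0, 1, -0.013, -0.004, 0, 0, 0, 0, 1, -0.006, -0.002, 0, 0, 0, 0, 1, 0, 0, 0, 0, 0, 0, 1, 0, 0, 0, 0, 0, 0, 1]
}}

```text
clock: 45.3
eef_pos: [527.2, -437.6, 269.5]
eef_rot: [-180.0, -0.0, 90.5]
ft_force: [0.6, 0.8, -2.7]
gripper_width: 0.134
```

Call:
{"api": "carry_out", "payload": {
  "series": [0, 0, 0.008, 0, 0, 0, 1, 0, 0, 0.01, 0, 0, 0, 1, 0, 0, 0.008, 0, 0, 0, 1, 0, 0, 0.006, 0, 0, 0, 1, 0, 0, 0.003, 0, 0, 0, 1, 0, 0, 0, 0, 0, 0, 1, 0, 0, 0, 0, 0, 0, 1]
}}

```text
clock: 46.0
eef_pos: [527.1, -438.6, 234.9]
eef_rot: [180.0, 0.0, 90.5]
ft_force: [0.2, -0.4, -1.6]
gripper_width: 0.132
```

```bash
python3 - <<'E'
from h import *
ims=shot("o")
crop(ims,"side","pics/o2.png",(320,220,430,350),6)
crop(ims,"top","pics/o1.png",(440,120,540,240),6)
E
```

```text
46.1 [ 527.2 -438.8  235.3] [1.7996e+02 4.0000e-02 9.0510e+01] [-0.1  0.1 -1.6] 0.13175317020398225
```

View pics/o2.png

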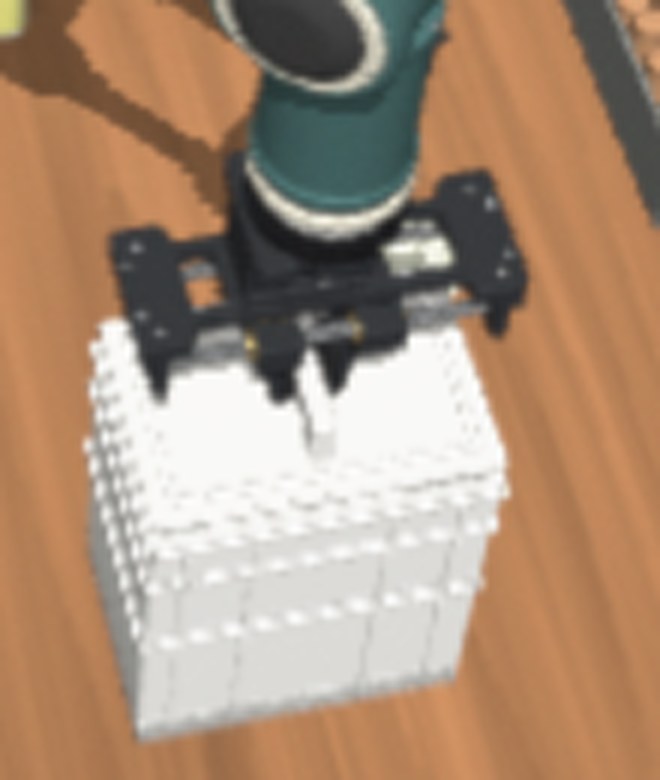

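View pics/o1.png

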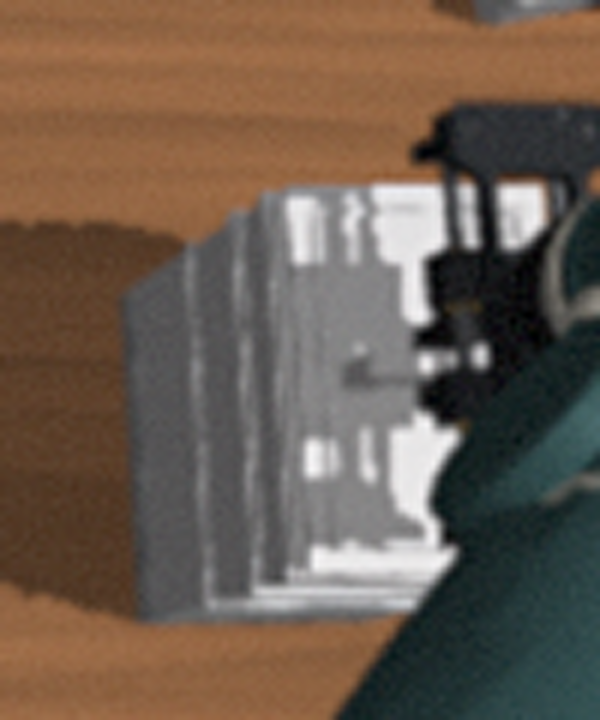

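Call:
{"api": "carry_out", "payload": {
  "series": [0, 0, 0.002, 0, 0, 0, 1, 0, 0, 0.002, 0, 0, 0, 1, 0, 0, 0.0015, 0, 0, 0, 1, 0, 0, 0.0015, 0, 0, 0, 1, 0, 0, 0.001, 0, 0, 0, 1, 0, 0, 0, 0, 0, 0, 1]
}}

```text
clock: 46.7
eef_pos: [526.9, -438.4, 226.4]
eef_rot: [-180.0, -0.0, 90.5]
ft_force: [-0.1, 0.4, -1.8]
gripper_width: 0.135
```

Call:
{"api": "carry_out", "payload": {
  "series": [0, 0, 0.001, 0, 0, 0, 1, 0, 0, 0.001, 0, 0, 0, 1, 0, 0, 0.001, 0, 0, 0, 1, 0, 0, 0, 0, 0, 0, 1]
}}

```text
clock: 47.1
eef_pos: [526.9, -438.4, 223.4]
eef_rot: [-180.0, -0.0, 90.5]
ft_force: [0.2, 0.0, -1.6]
gripper_width: 0.133
```

Call:
{"api": "carry_out", "payload": {
  "series": [0, 0, 0.001, 0, 0, 0, 1, 0, 0, 0.001, 0, 0, 0, 1, 0, 0, 0, 0, 0, 0, 1]
}}

```text
clock: 47.4
eef_pos: [526.9, -438.4, 221.5]
eef_rot: [-180.0, -0.0, 90.5]
ft_force: [0.1, -0.0, -1.1]
gripper_width: 0.133
```

Call:
{"api": "carry_out", "payload": {
  "series": [0, 0, 0.001, 0, 0, 0, 1, 0, 0, 0, 0, 0, 0, 1]
}}

```text
clock: 47.6
eef_pos: [527.0, -438.5, 221.2]
eef_rot: [180.0, 0.0, 90.5]
ft_force: [-0.8, 0.9, 1.0]
gripper_width: 0.134
```

Call:
{"api": "carry_out", "payload": {
  "series": [0, 0, 0.0005, 0, 0, 0, 1, 0, 0, 0, 0, 0, 0, 1]
}}

```text
clock: 47.8
eef_pos: [527.0, -438.6, 221.2]
eef_rot: [180.0, 0.0, 90.5]
ft_force: [-1.5, 1.7, 4.0]
gripper_width: 0.135
```

Home at 221.2. Release, rise and move aside to look.

Call:
{"api": "carry_out", "payload": {
  "series": [0, 0, 0, 0, 0, 0, 0.8, 0, 0, 0, 0, 0, 0, 0.65, 0, 0, 0, 0, 0, 0, 0.58, 0, 0, 0, 0, 0, 0, 0.58, 0, 0, -0.005, 0, 0, 0, 0.58, 0, 0, -0.01, 0, 0, 0, 0.58, 0, 0, -0.02, 0, 0, 0, 0.58, 0, 0, -0.02, 0, 0, 0, 0.58, 0, 0, -0.02, 0, 0, 0, 0.58, 0.015, 0, -0.01, 0, 0, 0, 0.58, 0.03, 0, 0, 0, 0, 0, 0.58, 0.04, 0, 0, 0, 0, 0, 0.58, 0.04, 0, 0, 0, 0, 0, 0.58, 0.04, 0, 0, 0, 0, 0, 0.58, 0.04, 0, 0, 0, 0, 0, 0.58, 0.04, 0, 0, 0, 0, 0, 0.58, 0.03, 0, 0, 0, 0, 0, 0.58, 0.02, 0, 0, 0, 0, 0, 0.58, 0, 0, 0, 0, 0, 0, 0.58]
}}

```text
clock: 49.7
eef_pos: [523.8, -140.3, 305.6]
eef_rot: [180.0, -0.1, 90.7]
ft_force: [-0.4, -0.1, 0.6]
gripper_width: 0.421
```

```bash
python3 - <<'E'
from h import *
ims=shot("p")
crop(ims,"side","pics/p2.png",(310,220,430,350),6)
crop(ims,"top","pics/p1.png",(440,120,540,240),5)
E
```

```text
49.8 [ 524.1 -142.9  305.5] [1.7998e+02 3.0000e-02 9.0610e+01] [ 0.4 -0.7  0.6] 0.41801137310708425
```

View pics/p2.png

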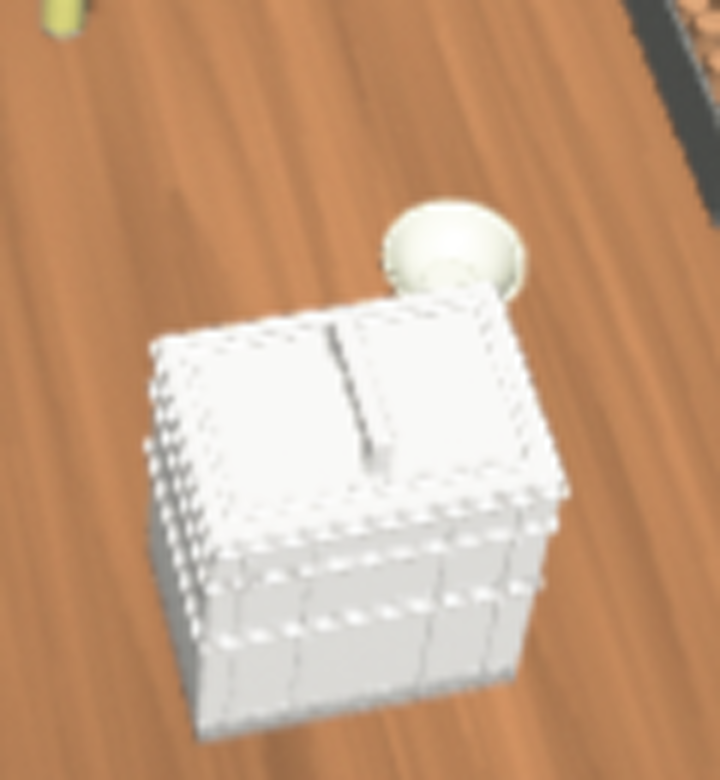

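View pics/p1.png

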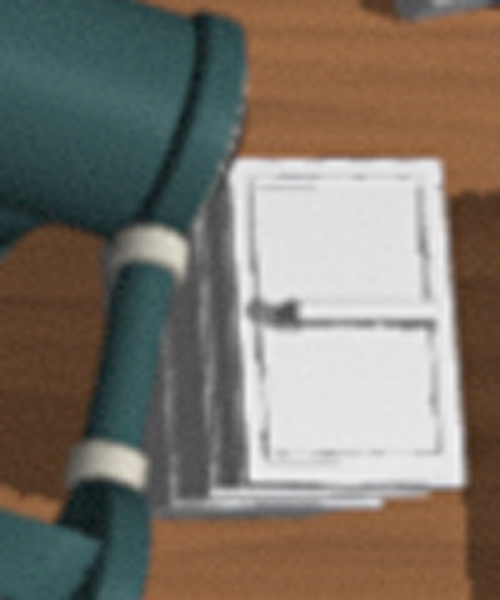

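View pics/side_p.png

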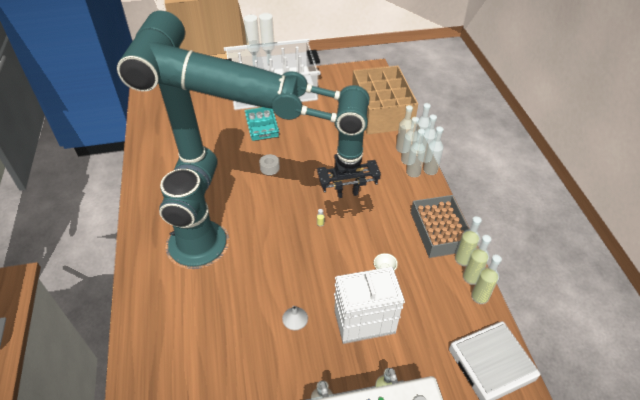

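```bash
python3 -c "
from rig import r
print(r.job_done())"
```

```text
the job is handed in; nothing more can be done
None
```

The tray stack is made up on the base and handed in at about 50 s. From the bottom it runs deep tray, medium tray, shallow tray, lid, placed one at a time in that order and carried level.

- **Seating:** each piece took weight within about 0.3 mm of its calculated home height. The gripper heights were 82.0, 141.2, 183.7 and 221.2 mm. Contact forces stayed under about 5 N.
- **Last pictures:** both cameras show the sides flush and the lid level, with the arm clear of the stack. The other objects, including the turquoise tray, look untouched. I judged that by eye and did not measure it.
- **Disagreement:** the two cameras differed by 3–7 mm in y throughout. I used values between the two and checked each piece in pictures just above the rim before lowering it. In the top view, before lowering, the gap beside the medium and shallow trays measured about 1.7 px wider than it should for exact alignment. Both still dropped home with almost no sideways force.

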